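# Load the moulder cutterhead and torque it to the click

## Task

Load the moulder cutterhead: lift every knife out of the wooden block and slide it foot first, fully home, into the open slot on top of the head, side by side, each with its dark corrugated back towards the slot's fixed steel wall and its bright face towards the brass gib. Then press the handle of the torque wrench on the gib screw down until it clicks (gives), stop there and let it spring back, and finally set the yellow edge guard squarely over the knives, down on the head. Leave the log slice and the spray can where they are.

Things in the scene. Friction and masses are not known exactly. Their poses are not given: they have to be found in the camera images.
- cutterhead: Fixed steel moulder cutterhead, 122 mm diameter, 240 mm long, lying along its x on a green stand; origin under the stand's middle, on the table; z up. The gib screw and wrench are at its -x end. Its top is a flat 132 mm up, 64 mm wide (y -32 to 32), with the knife slot cut down into it along x from -114 to +114 mm, between 6 mm dark end plates level with the flat.
- slot (a point): Mid-length of the slot's floor, 100 mm up (slot 32 mm deep); axes as cutterhead. Fixed corrugated wall at y = -4.3 mm; brass gib face at +7.7 with the screw at 0, moving evenly to +4.3 when tight (opening at the start 11 to 12 mm). Mouth edges bevelled 2.5 mm. Takes four knives in a row at any spacing; marks show 55 mm places centred at x = -82.5, -27.5, 27.5, 82.5.
- screw_axis (a point): Point on the gib screw's axis in the wrench's middle plane: 167 mm from the head's centre towards -x, y = +10 mm, 116 mm up. The screw's axis is the head's x axis; the wrench swings about it in the head's upright y-z plane, handle on the head's -y side. The point itself stays still (ignore its orientation).
- wrench_grip (a point): Middle of the wrench's black grip, on its axis, 190 mm from the screw axis; moves with the handle. The grip is a 25 mm round bar from 127 to 235 mm out; inward of it a 15 mm round steel tube. At the start it rises 0.45 to 0.6 rad above level towards the head's -y side; pressing it down tightens (clockwise seen from the head's -x end).
- clamp_screw (a joint): Angle of the gib screw, rad: 0 to 0.15 at the start (slack; the handle stands 0.6 minus this above level), 0.6 when tight (handle level, hard stop). It stays where it is left. Running it down takes 2 to 3 N on the grip and closes the gib on the knives.
- wrench_click (a joint): The wrench's breakaway joint, rad, 22 mm out from the screw axis along the handle: 0 at rest. With the screw tight, 11 to 13 N on the grip makes the handle give, down past level, at nearly constant force; 0.1 (17 mm at the grip) or more is a click. Let go, it springs back to 0. Stop by 0.3: beyond 0.33 it over-tightens (failure); hard stop 0.4.
- knife_block: Fixed light wooden block 165 x 160 x 44 mm (x, y, z) with four upright pockets 34 mm deep (openings 52.5 x 10.5 mm) centred at x = -32 or 32, y = -38 or 38 mm. Origin: centre of its underside, on the table.
- guard: Loose yellow edge guard, 180 g: upside-down channel 232 mm long (x), 46 mm wide (64 over its foot flanges), inside 38 wide and 46 deep, roof top at 50 mm, ends open. A dark grip rib 70 (x) by 18 mm (y) stands mid-roof, from 50 to 84 mm up. Origin: centre of its open underside. Over the knives its walls rest on the head's flat, origin 132 mm up, either way round.
- knife1: Profile knife 1 (may be absent): steel plate 50 mm wide (x), 8 thick (y), 70 tall (z), 210 g; the top 10 mm narrow to a mid tongue 34 mm wide. Origin: centre of its bevelled foot edge. Dark corrugated back is the -y face, bright front +y. Starts upright in a pocket, foot 10 mm above the table, top 36 mm free; home in the slot the top 38 mm are free.
- knife1_back (a point): Middle of knife 1's dark corrugated back face at the foot (4 mm towards -y of its origin).
- knife2: Profile knife 2 (may be absent): steel plate 50 mm wide (x), 8 thick (y), 70 tall (z), 210 g; the top 10 mm narrow to a mid tongue 24 mm wide. Origin: centre of its bevelled foot edge. Dark corrugated back is the -y face, bright front +y. Starts upright in a pocket, foot 10 mm above the table, top 36 mm free; home in the slot the top 38 mm are free.
- knife2_back (a point): Middle of knife 2's dark corrugated back face at the foot (4 mm towards -y of its origin).
- knife3: Profile knife 3 (may be absent): steel plate 50 mm wide (x), 8 thick (y), 70 tall (z), 210 g; the top 10 mm narrow to a mid tongue 28 mm wide. Origin: centre of its bevelled foot edge. Dark corrugated back is the -y face, bright front +y. Starts upright in a pocket, foot 10 mm above the table, top 36 mm free; home in the slot the top 38 mm are free.
- knife3_back (a point): Middle of knife 3's dark corrugated back face at the foot (4 mm towards -y of its origin).
- knife4: Profile knife 4 (may be absent): steel plate 50 mm wide (x), 8 thick (y), 70 tall (z), 210 g; the top 10 mm narrow to a mid tongue 20 mm wide. Origin: centre of its bevelled foot edge. Dark corrugated back is the -y face, bright front +y. Starts upright in a pocket, foot 10 mm above the table, top 36 mm free; home in the slot the top 38 mm are free.
- knife4_back (a point): Middle of knife 4's dark corrugated back face at the foot (4 mm towards -y of its origin).
- log_slice: Loose bystander: small log slice, 92 mm in diameter, 28 mm thick, lying flat; origin under its centre.
- cleaner: Loose bystander: spray can, 60 mm in diameter, 150 mm tall, standing; origin under its centre.
Things that resemble listed ones, but are neither listed nor needed, are in the scene too. Leave any blue or green look-alike of the knife3 alone.

How it is judged:
By the outcome, as a careful person would: the job done as asked, in the order asked, and still so for the second after the job is handed in, with the robot touching nothing.
Of knife1, knife2, knife3, knife4 only 3 to 4 are there at a start; the rules pass over those that are not, and their reading is None.
At some moment in a run one of guard may be knocked a few centimetres aside while the robot is not near it.
It also fails if it takes over 200 s, if anything falls off the work surface, if the arm or the gripper's body presses on something with over 40 N, if the wrist force passes 120 N, or if a joint passes its speed limit or range.

## Robot

A 6-joint arm with a two-finger parallel gripper is mounted at the origin on the work surface. World frame = base frame: x ahead of the robot, y to its left, z up, the work surface at z = 0. Lengths are in m, angles in rad, forces in N, time in s.
With the tool pointing down it reaches from about 0.3 to 0.75 m from the base axis. Payload 8.5 kg.
Tool frame: the origin (TCP) lies at the very end of the fingers, on their centre line; the grasp point (between the pads) lies 19 mm behind it (bot.tcp_to_grasp is the z of the grasp point in the tool frame, in m); z points along the fingers, y is the direction in which the jaws open and shut (so a half turn about z gives the same grasp; the last joint's range is limited). The gripper opens to 88 mm and grips with 3 to 60 N. Pads are 18 mm wide; open, the fingers measure 123 mm over their backs; the gripper's body (75 mm by 187 mm) begins 45 mm behind the grasp point.
Start: joints at [0.947, 0.381, 1.297, -0, 1.464, -0.215], TCP at [0.219, 0.505, 0.209] pointing down, gripper open.
Joint ranges: [-3.11, 3.11], [-0.89, 2.33], [0.22, 2.48], [-1.42, 4.56], [0.17, 2.85], [-2.88, 2.88]. Speed limits (rad/s): [2.39, 2.39, 3.14, 3.14, 3.14, 3.14].

## Interface

Orientations are given as a unit quaternion [x, y, z, w].
In Python, from station import bot, vision, job_done gives the robot as it stands.
- The arm moves only by the tool step_arm, never from a script. Its argument "moves" is one flat list of numbers, 5 for each row, row after row: the finger opening in mm, from 0 to 88.1, then the shift along the tool's x, y, z in mm, then the turn about the tool's z in rad. In form: [fingers, x, y, z, turn, fingers, x, y, z, turn, ...]. A call has 1 to 12 rows; each row shifts and turns the commanded pose from where the row before left it, along the tool's axes as they then stand; what a row does not reach is not made up. A row lasts 1/10 s, in which the tool goes at most 50 mm and 8.59 degrees, less where a joint would pass 70% of its speed; a pose out of reach is approached as far as the arm can. A call with a gripper value outside its range is refused whole. The fingers move at their own pace and stop on an object; "newtons" is the grip in N (left out, the last holds). Time passes only in rows, so rows that do not move let the fingers close. It gives the time, the measured TCP pose, the force and the opening at its end, in the units of the state.
- bot.sense(): the state, without advancing time (a new reading comes with each control period).
- vision.snapshot(name): name is "side" or "top"; returns the picture (480x640x3 uint8, red, green, blue); there is no depth.
- vision.get_calibration(name): a dict with "fx", "fy", "cx", "cy" (pixels), "R" (3x3) and "t" (3): a world point X has camera coordinates R X + t. Camera axes: x right, y down, z forward; pixel columns grow to the right and rows downward; lengths in m; the calibration is good to about 2 mm. A picture is of the moment at which its call begins. get_calibration takes no time and is no camera call.
- job_done(): hands the job in, once; it reports no verdict.
The state is a dict: "t": time; "joints": joint angles; "dq": joint speeds; "joint_efforts": joint torques, N m; "ee_pos": TCP position; "orientation": TCP orientation; "ft_force": force on the tool from outside, world axes, zero at the start; "ft_torque": the same for the moment, N m; "grip_width": opening from 0.0 (shut) to 1.0 (fully open).
Only numpy, scipy, OpenCV 4.12 (cv2) and the standard library are available. Lean on these libraries where they do the work, as an engineer would, in place of code of your own. Each camera call takes 0.05 s, during which the arm holds its last target.

## Working session

There is one attempt and no reset: what is moved stays moved. The work goes in short steps, Python scripts to look and compute and a tool call to move; the robot and the scene stay as the last step left them, time stands still between calls to the robot, and variables do not carry over. Pictures are saved under pics/ and viewed, and the job is handed in when it is done.

Besides the shell and the picture viewer there is one more tool, called in YAML: its name, and indented under it one key for each argument. step_arm: Moves the arm, as the interface text tells. Its arguments: {"type":"object","properties":{"moves":{"type":"array","items":{"type":"number"}},"newtons":{"type":"number"}},"required":["moves"]}

```bash
ls; mkdir -p pics; python3 - <<'E'
from station import bot, vision
import cv2
s=bot.sense(); print(s)
print(bot.tcp_to_grasp)
for n in("side","top"):
    im=vision.snapshot(n); cv2.imwrite(f"pics/{n}0.png",im[...,::-1]); print(n,vision.get_calibration(n))
E
```

```text
pics
{'t': 0.0, 'joints': array([ 9.46725854e-01,  3.81161346e-01,  1.29825678e+00, -2.95391556e-05,
        1.46355683e+00, -2.15302298e-01]), 'dq': array([-1.24383647e-04, -2.11574586e-04, -8.63353022e-04, -2.06928925e-03,
       -7.48319316e-05, -6.27636425e-04]), 'joint_efforts': array([ 2.26023752e-05, -4.37920439e+01, -2.24563694e+01,  7.14641763e-02,
        3.51187529e-02, -1.60927357e-05]), 'ee_pos': array([0.2184351 , 0.50441812, 0.20805774]), 'orientation': array([ 2.02962499e-01,  9.79186267e-01, -6.37150973e-04, -2.68215471e-04]), 'ft_force': array([ 0.56841752, -0.42142216, -0.16040963]), 'ft_torque': array([0.05594342, 0.01020585, 0.01787669]), 'grip_width': 1.0014744238281994}
-0.0187
side {'fx': 546.328592012778, 'fy': 546.328592012778, 'cx': 318.2598290609682, 'cy': 240.90791906721302, 'R': array([[-0.95130555, -0.30823307, -0.00318122],
       [-0.21251732,  0.66330183, -0.71754239],
       [ 0.2232804 , -0.68192599, -0.69650757]]), 't': array([0.49998727, 0.1985506 , 1.00558311])}
top {'fx': 434.59511122637986, 'fy': 434.59511122637986, 'cx': 320.9031214859275, 'cy': 237.5913953425894, 'R': array([[-0.0255294 , -0.99941764, -0.02264141],
       [-0.99025205,  0.02838454, -0.13636419],
       [ 0.13692744,  0.01893941, -0.99040001]]), 't': array([0.03138541, 0.55196587, 1.12227098])}
```

View pics/side0.png

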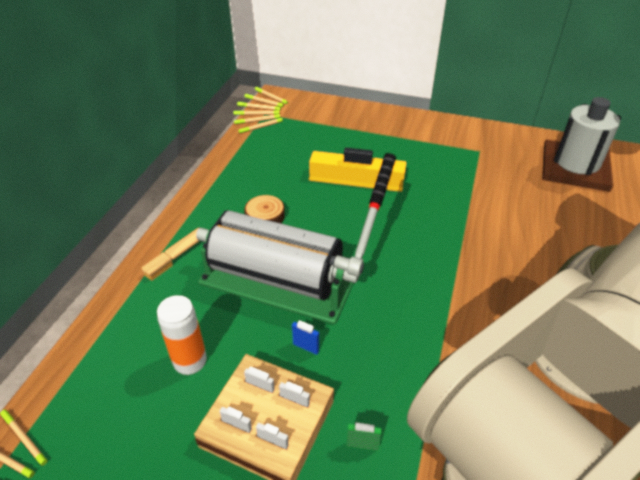

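View pics/top0.png

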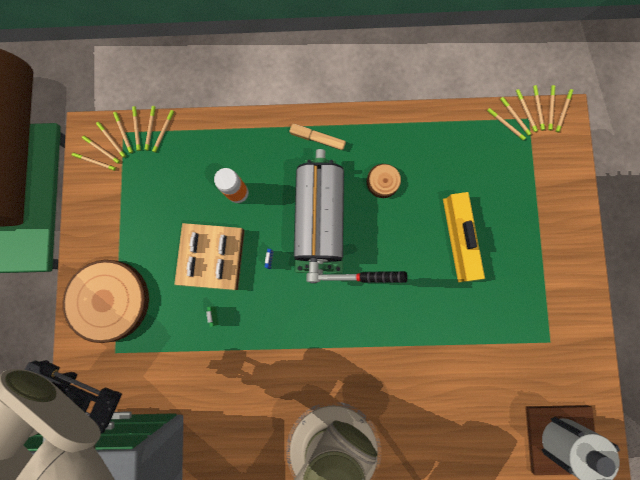

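```bash
cat > h.py <<'E'
import numpy as np, cv2
from station import bot, vision
C={n:vision.get_calibration(n) for n in("side","top")}
def proj(n,X):
    c=C[n]; X=np.atleast_2d(X); P=X@np.array(c["R"]).T+c["t"]
    return np.c_[c["fx"]*P[:,0]/P[:,2]+c["cx"],c["fy"]*P[:,1]/P[:,2]+c["cy"]]
def ray(n,uv):
    c=C[n]; R=np.array(c["R"]); d=R.T@np.array([(uv[0]-c["cx"])/c["fx"],(uv[1]-c["cy"])/c["fy"],1.]); return -R.T@c["t"],d
def plane(n,uv,z):
    o,d=ray(n,uv); return o+d*(z-o[2])/d[2]
def tri(a,b): # side uv, top uv
    o1,d1=ray("side",a); o2,d2=ray("top",b)
    s=np.linalg.lstsq(np.c_[d1,-d2],o2-o1,rcond=None)[0]
    p=o1+d1*s[0]; q=o2+d2*s[1]; return (p+q)/2,np.linalg.norm(p-q)
def crop(im,name,x0,y0,w,h,k,grid=10):
    c=cv2.resize(im[y0:y0+h,x0:x0+w],None,fx=k,fy=k,interpolation=cv2.INTER_CUBIC)[...,::-1].copy()
    for x in range(-(-x0//grid)*grid,x0+w,grid):
        cv2.line(c,((x-x0)*k,0),((x-x0)*k,6),(0,0,255),1); cv2.putText(c,str(x),((x-x0)*k+1,14),0,.35,(0,0,255),1)
    for y in range(-(-y0//grid)*grid,y0+h,grid):
        cv2.line(c,(0,(y-y0)*k),(6,(y-y0)*k),(0,0,255),1); cv2.putText(c,str(y),(8,(y-y0)*k+4),0,.35,(0,0,255),1)
    cv2.imwrite(f"pics/{name}.png",c)
def snap(n,tag):
    im=vision.snapshot(n); cv2.imwrite(f"pics/{tag}.png",im[...,::-1]); return im
E
python3 - <<'E'
from h import *
t=cv2.imread("pics/top0.png")[...,::-1]; s=cv2.imread("pics/side0.png")[...,::-1]
crop(t,"t_block",170,215,110,80,7)
crop(s,"s_block",190,340,200,140,4)
crop(t,"t_head",280,140,135,150,4)
crop(s,"s_head",190,140,210,180,3)
E
```

```text
(no output)
```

View pics/t_block.png

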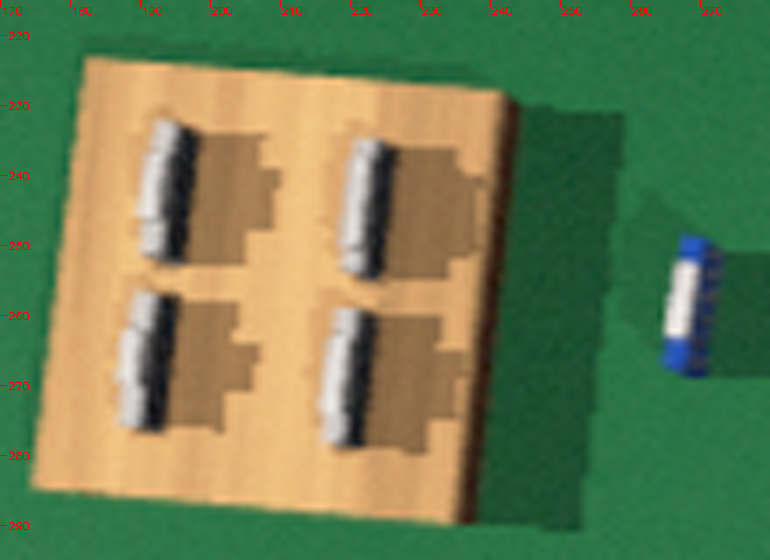

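View pics/s_block.png

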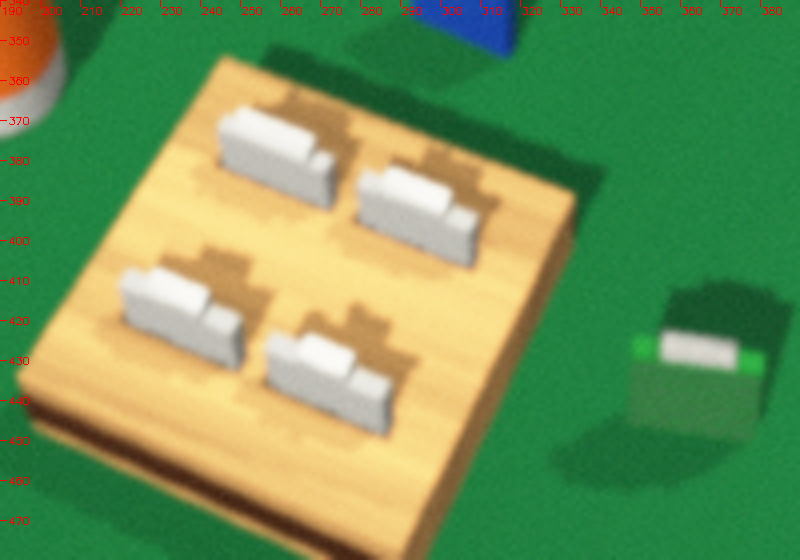

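View pics/t_head.png

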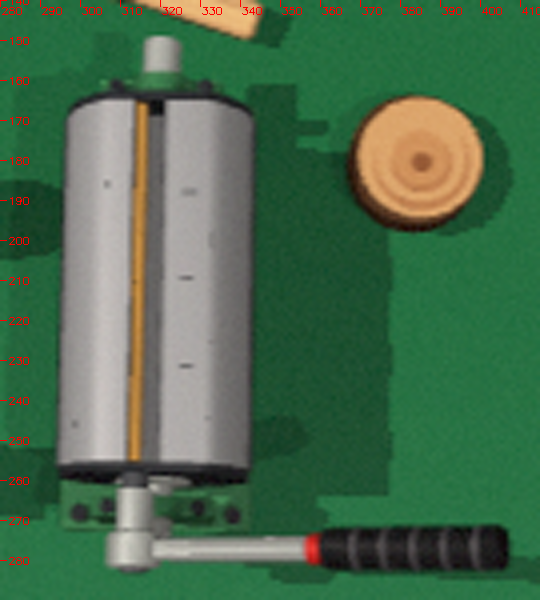

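View pics/s_head.png

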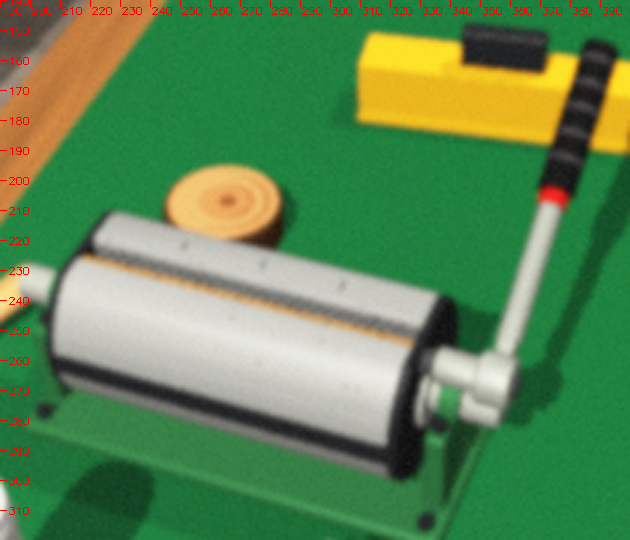

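```bash
python3 - <<'E'
from h import *
np.set_printoptions(precision=4,suppress=True)
for n in C: print(n, -np.array(C[n]["R"]).T@C[n]["t"])
for a,b in [((251.7,221.7),(327.2,187.8)),((277.7,228),(326.5,209.5)),((304,235.3),(326.5,231.5))]:
    print("mark",*tri(a,b), plane("top",b,.132), plane("side",a,.132))
t=cv2.imread("pics/top0.png"); s=cv2.imread("pics/side0.png")
# brass centroid line in top: per-row
hsv=cv2.cvtColor(t,cv2.COLOR_BGR2HSV)
for v in (170,185,200,215,230,245,250):
    row=t[v,296:346].astype(int); 
    print(v,[tuple(x[::-1]) for x in row[12:30]])
E
```

```text
side [0.2933 0.7081 0.8445]
top [ 0.3937 -0.0056  1.1875]
mark [ 0.6643 -0.0045  0.1284] 0.0019030965696750146 [ 0.6643 -0.0042  0.132 ] [ 0.6614 -0.0009  0.132 ]
mark [ 0.6087 -0.0012  0.1302] 0.0020827649974536466 [ 0.6094 -0.001   0.132 ] [0.6068 0.0005 0.132 ]
mark [0.5543 0.0004 0.1279] 0.0013818879920106046 [0.5543 0.0005 0.132 ] [0.5521 0.0043 0.132 ]
170 [(np.int64(186), np.int64(180), np.int64(179)), (np.int64(182), np.int64(180), np.int64(177)), (np.int64(179), np.int64(176), np.int64(173)), (np.int64(178), np.int64(175), np.int64(172)), (np.int64(177), np.int64(173), np.int64(171)), (np.int64(130), np.int64(122), np.int64(115)), (np.int64(150), np.int64(109), np.int64(57)), (np.int64(197), np.int64(144), np.int64(73)), (np.int64(153), np.int64(112), np.int64(59)), (np.int64(100), np.int64(92), np.int64(81)), (np.int64(97), np.int64(96), np.int64(92)), (np.int64(100), np.int64(97), np.int64(95)), (np.int64(93), np.int64(90), np.int64(91)), (np.int64(125), np.int64(121), np.int64(120)), (np.int64(163), np.int64(159), np.int64(157)), (np.int64(174), np.int64(170), np.int64(16
[... 4434 characters left out ...]
74)), (np.int64(131), np.int64(125), np.int64(118)), (np.int64(145), np.int64(106), np.int64(58)), (np.int64(197), np.int64(143), np.int64(71)), (np.int64(171), np.int64(122), np.int64(60)), (np.int64(114), np.int64(93), np.int64(69)), (np.int64(98), np.int64(92), np.int64(89)), (np.int64(103), np.int64(102), np.int64(100)), (np.int64(101), np.int64(97), np.int64(97)), (np.int64(115), np.int64(111), np.int64(111)), (np.int64(157), np.int64(155), np.int64(151)), (np.int64(180), np.int64(177), np.int64(172)), (np.int64(175), np.int64(169), np.int64(170)), (np.int64(175), np.int64(172), np.int64(170)), (np.int64(176), np.int64(171), np.int64(170)), (np.int64(175), np.int64(173), np.int64(168))]
```

```bash
cat > head.py <<'E'
from h import *
np.set_printoptions(precision=4,suppress=True)
def edges(t,v):
    r=t[v].astype(float); R,B=r[:,0],r[:,2]
    sat=R-B
    # brass edges at half saturation
    u0=int(np.argmax(sat[305:325]))+305; h=sat[u0-1:u0+2].max()/2
    i=u0
    while sat[i]>h:i+=1
    be=i-1+(sat[i-1]-h)/(sat[i-1]-sat[i])
    i=u0
    while sat[i]>h:i-=1
    bl=i+(h-sat[i])/(sat[i+1]-sat[i])
    j=int(be)+2
    while B[j]<133:j+=1
    we=j-1+(133-B[j-1])/(B[j]-B[j-1])
    return bl,be,we
if __name__=="__main__":
    t=cv2.imread("pics/top0.png")[...,::-1]
    E=[[plane("top",(u,v),.132) for u in edges(t,v)] for v in range(172,250)]
    E=np.array(E)
    for k in range(3):
        p=np.polyfit(E[:,k,0]-.608,E[:,k,1],1); print(k,p, np.std(E[:,k,1]-np.polyval(p,E[:,k,0]-.608)))
E
python3 head.py
```

```text
0 [-0.0462  0.0334] 0.0004240480502283544
1 [-0.0452  0.0259] 0.0002202966766959895
2 [-0.0451  0.014 ] 0.00019863202776126745
```

```bash
python3 - <<'E'
from h import *
np.set_printoptions(precision=4,suppress=True)
T={"fl":(182.3,223.3),"fr":(241.9,227.9),"nl":(174.6,284.6),"nr":(235.4,289.7)}
P={k:plane("top",v,.044) for k,v in T.items()}
for k in P: print(k,P[k])
print("c",sum(P.values())/4)
fl,fr,nl,nr=[P[k][:2] for k in("fl","fr","nl","nr")]
for a,b in((nl,fl),(nr,fr),(fr,fl),(nr,nl)): d=b-a; print(np.linalg.norm(d),np.arctan2(d[1],d[0]))
# side: which corners: camera looks from +y; image right = -x
S={"nr":(333.7,388.2),"?":(245.5,354.2),"l":(194.5,435)}
for k,v in S.items(): print(k,plane("side",v,.044))
# refined: white top tongue of knives
for n in("top","side"):
    im=cv2.imread(f"pics/{n}0.png"); 
    hsv=cv2.cvtColor(im,cv2.COLOR_BGR2HSV)
    x0,y0,w,h=(174,222,66,68) if n=="top" else (195,355,140,115)
    m=((hsv[...,1]<40)&(hsv[...,2]>(120 if n=="top" else 215))).astype(np.uint8)
    k=np.zeros_like(m);k[y0:y0+h,x0:x0+w]=m[y0:y0+h,x0:x0+w]
    c,_=cv2.findContours(k,0,2)
    for q in c:
        if cv2.contourArea(q)>20:
            r=cv2.minAreaRect(q); print(n,r,plane(n,r[0],.078))
E
```

```text
fl [0.6013 0.3879 0.044 ]
fr [0.584 0.227 0.044]
nl [0.4377 0.4053 0.044 ]
nr [0.4202 0.2443 0.044 ]
c [0.5108 0.3161 0.044 ]
0.16444116034864123 -0.10637469420457027
0.16473639145209815 -0.10482615646170798
0.1617847478677142 1.4641493691917398
0.16204019706689549 1.4623290536780618
nr [0.4184 0.2479 0.044 ]
? [0.5831 0.2313 0.044 ]
l [0.5992 0.3912 0.044 ]
top ((217.8087921142578, 267.98529052734375), (3.6047353744506836, 18.253767013549805), 4.39870548248291) [0.476  0.2823 0.078 ]
top ((188.8307647705078, 265.8538818359375), (4.093146324157715, 18.357141494750977), 7.125016689300537) [0.4835 0.3572 0.078 ]
top ((220.63848876953125, 243.892333984375), (2.9768333435058594, 18.23310661315918), 7.125016689300537) [0.5381 0.2753 0.078 ]
top ((191.96153259277344, 241.8077392578125), (3.845076560974121, 18.23310661315918), 7.125016689300537) [0.5457 0.3501 0.078 ]
side ((281.5000305175781, 435.5000915527344), (8.497057914733887, 4.919349670410156), 26.56505012512207) [0.4637 0.366  0.078 ]
side ((267.3077087402344, 427.53851318359375), (21.121923446655273, 7.803003787994385), 19.653823852539062) [0.4882 0.3608 0.078 ]
side ((244.80001831054688, 419.4000549316406), (6.260990142822266, 4.472135543823242), 26.56505012512207) [0.5254 0.3591 0.078 ]
side ((230.86985778808594, 411.5137023925781), (20.71628189086914, 7.841756820678711), 20.556047439575195) [0.5508 0.3537 0.078 ]
side ((294.3410339355469, 388.3508605957031), (29.151947021484375, 7.935808181762695), 21.370624542236328) [0.4721 0.2867 0.078 ]
side ((256.362060546875, 372.8448486328125), (22.469135284423828, 7.242117881774902), 21.801410675048828) [0.5399 0.279  0.078 ]
```

```bash
cat >> h.py <<'E'
from scipy.spatial.transform import Rotation as Ro
def to(target,yaw):
    """yaw = world angle of tool y; prints turn then shift in turned tool axes (mm)"""
    s=bot.sense(); R=Ro.from_quat(s["orientation"]).as_matrix()
    cur=np.arctan2(R[1,1],R[0,1]); d=(yaw-cur+np.pi)%(2*np.pi)-np.pi
    turn=-d
    tx=np.array([-np.sin(yaw)*1,np.cos(yaw)*1,0]); ty=np.array([np.cos(yaw),np.sin(yaw),0]); 
    # tool x = y cross z, z=(0,0,-1)
    tx=np.cross(ty,[0,0,-1.])
    D=(np.array(target)-s["ee_pos"])*1000
    print("t %.1f pos %s F %s w %.1f turn %.4f shift x %.1f y %.1f z %.1f"%(s["t"],np.round(s["ee_pos"],4),np.round(s["ft_force"],1),s["grip_width"]*88.1,turn,D@tx,D@ty,-D[2]))
BY=-0.1063
HY=-0.0455
E
python3 - <<'E'
from h import *
to((.475,.283,.15),np.pi/2+BY)
E
```

```text
t 0.1 pos [0.2185 0.5045 0.2081] F [-0.3  0.2 -0.2] w 88.3 turn -0.3025 shift x -278.6 y -193.0 z 58.1
```

step_arm:
  moves: [30, 0, 0, 0, -0.1, 30, 0, 0, 0, -0.1, 30, 0, 0, 0, -0.1025, 30, -35, -24, 0, 0, 30, -35, -24, 0, 0, 30, -35, -24, 0, 0, 30, -35, -24, 0, 0, 30, -35, -24, 0, 0, 30, -35, -24, 10, 0, 30, -35, -24, 20, 0, 30, -33.6, -25, 28, 0]
  newtons: 30

```text
t: 1.2
ee_pos: [0.4766, 0.2822, 0.1509]
orientation: [0.053, 0.999, 0.0, 0.001]
ft_force: [-0.1, 1.3, 0.5]
grip_width: 0.343
```

```bash
python3 - <<'E'
from h import *
to((.475,.283,.15),np.pi/2+BY)
t=snap("top","top1"); s=snap("side","side1")
p=bot.sense()["ee_pos"]; print(proj("top",p),proj("side",p))
crop(t,"t1c",170,215,110,80,7); crop(s,"s1c",190,300,200,150,4)
to((.475,.283,.15),np.pi/2+BY)
E
```

```text
t 1.2 pos [0.4766 0.2822 0.1509] F [-0.1  1.3  0.5] w 30.2 turn -0.0001 shift x 1.7 y 0.6 z 0.9
[[211.43140718 265.87937315]] [[291.64902015 359.29812111]]
t 1.3 pos [0.4763 0.2798 0.1471] F [ 0.2  0.1 -0.1] w 30.0 turn -0.0049 shift x 1.7 y 3.0 z -2.9
```

View pics/t1c.png

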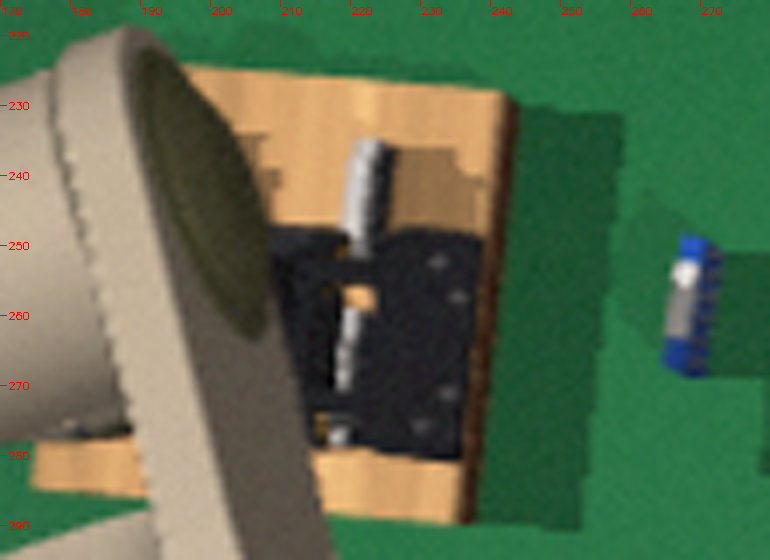

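View pics/s1c.png

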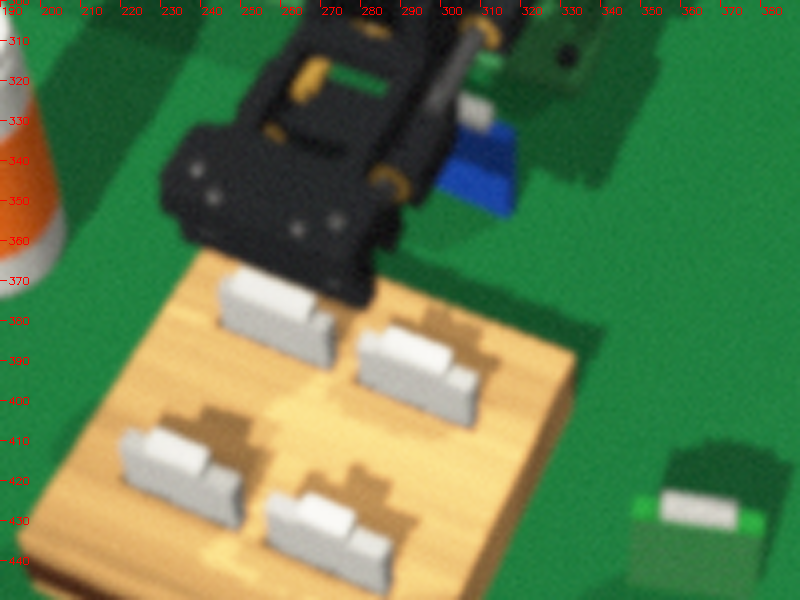

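step_arm:
  moves: [30, 0, 0, 0, 0, 30, 0, 0, 0, 0]

```text
t: 1.5
ee_pos: [0.4744, 0.2843, 0.1516]
orientation: [0.053, 0.999, 0.0, 0.0]
ft_force: [-0.1, 0.2, -0.7]
grip_width: 0.344
```

```bash
python3 - <<'E'
from h import *
to((.474,.2835,.10),np.pi/2+BY)
E
```

```text
t 1.5 pos [0.4744 0.2843 0.1516] F [-0.1  0.2 -0.7] w 30.3 turn 0.0010 shift x 0.4 y -0.8 z 51.6
```

step_arm:
  moves: [30, 0.4, -0.8, 20, 0, 30, 0, 0, 25, 0, 30, 0, 0, 25, 0, 30, 0, 0, 15, 0, 30, 0, 0, 10, 0, 30, 0, 0, 0, 0, 30, 0, 0, 0, 0]

```text
t: 2.2
ee_pos: [0.4746, 0.2833, 0.0568]
orientation: [0.053, 0.999, 0.0, 0.001]
ft_force: [0.8, -0.1, -0.1]
grip_width: 0.342
```

```bash
python3 - <<'E'
from h import *
s=snap("side","side2"); crop(s,"s2c",190,300,200,150,4)
to((.474,.2835,.056),np.pi/2+BY)
E
```

```text
t 2.2 pos [0.4748 0.2832 0.057 ] F [ 0.1  0.5 -0.4] w 29.7 turn 0.0006 shift x 0.8 y 0.2 z 1.0
```

View pics/s2c.png

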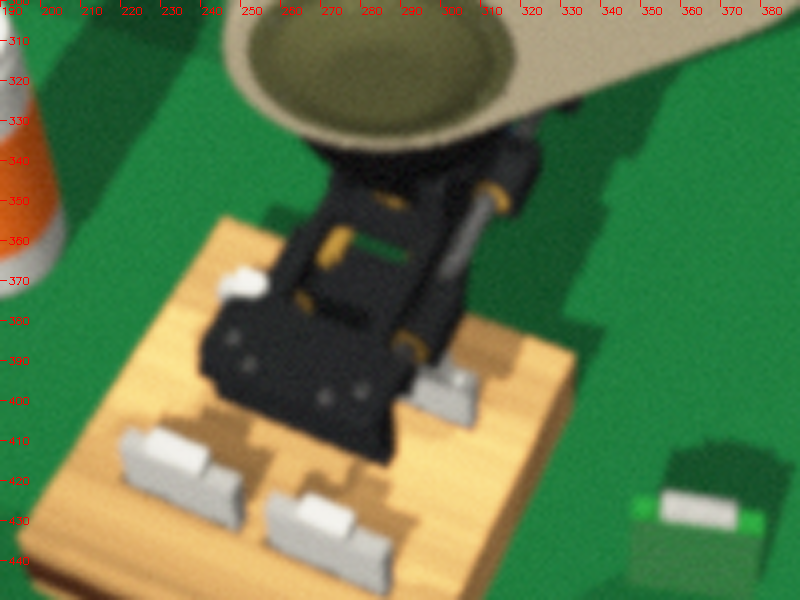

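```bash
python3 - <<'E'
from h import *
print(proj("side",[(.4746-.037,.377,.12),(.4746+.037,.377,.12),(.4746,.2833,.057)]))
print(proj("top",[(.4746-.037,.377,.12),(.4746+.037,.377,.12),(.4746-.037,.19,.12),(.4746,.2833,.057)]))
E
```

```text
[[294.6983289  433.98155044]
 [245.8366738  418.86009809]
 [294.00686099 393.05805034]]
[[175.04093765 283.4545504 ]
 [175.64887027 253.5537513 ]
 [250.68276697 281.44473004]
 [219.47839117 269.0569087 ]]
```

step_arm:
  moves: [0, 0.6, 0, 1, 0, 0, 0, 0, 0, 0, 0, 0, 0, 0, 0, 0, 0, 0, 0, 0, 0, 0, 0, 0, 0]
  newtons: 35

```text
t: 2.75
ee_pos: [0.4739, 0.2827, 0.0549]
orientation: [0.053, 0.999, 0.0, 0.0]
ft_force: [-0.5, -0.2, -0.9]
grip_width: 0.006
```

```bash
python3 - <<'E'
from h import *
s=snap("side","side3"); crop(s,"s3c",190,300,200,150,4)
t=snap("top","top3"); crop(t,"t3c",170,215,110,80,7)
to((.474,.2835,.056),np.pi/2+BY)
E
```

```text
t 2.9 pos [0.4739 0.2827 0.0549] F [0.1 0.7 0.1] w 0.5 turn -0.0000 shift x -0.0 y 0.8 z -1.1
```

View pics/s3c.png

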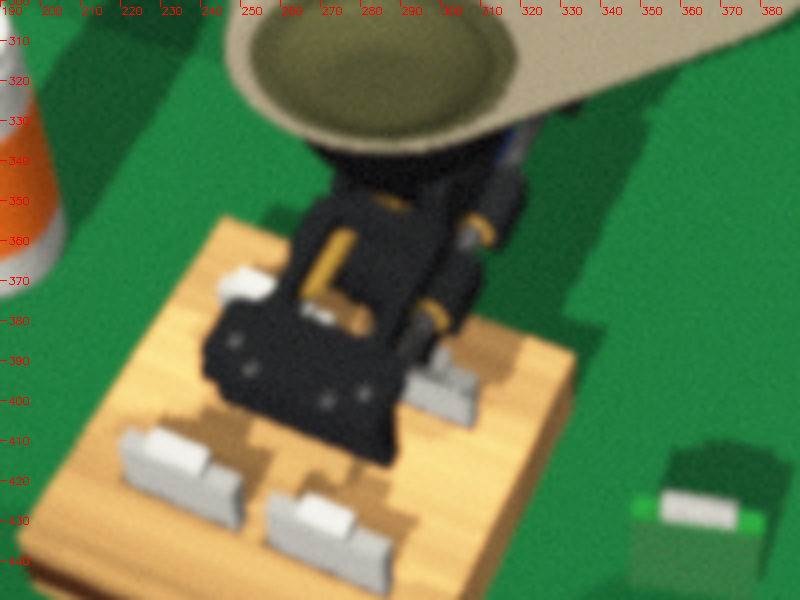

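View pics/t3c.png

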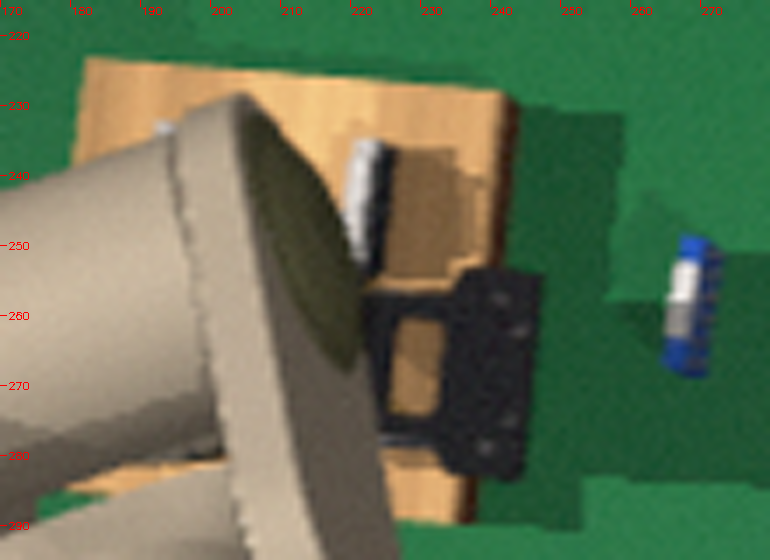

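```bash
python3 - <<'E'
from h import *
a=cv2.imread("pics/side2.png")[...,::-1];b=cv2.imread("pics/side3.png")[...,::-1]
im=np.vstack([a[335:425,230:320],b[335:425,230:320]])
im=np.hstack([a[335:425,230:325],b[335:425,230:325]])
cv2.imwrite("pics/cmp.png",cv2.resize(im,None,fx=4,fy=4,interpolation=cv2.INTER_CUBIC)[...,::-1])
E
```

```text
(no output)
```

View pics/cmp.png

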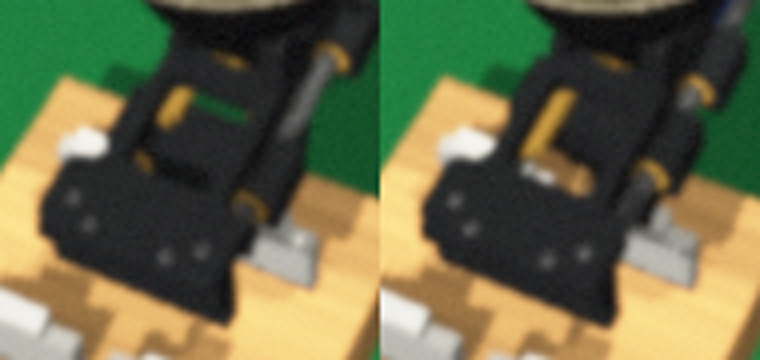

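View pics/top3.png

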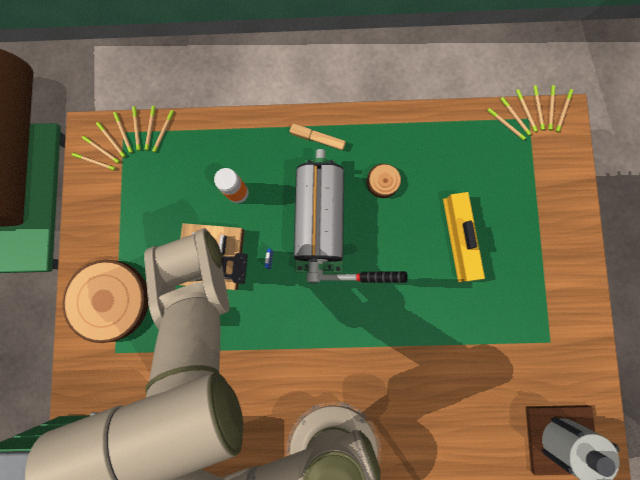

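```bash
python3 - <<'E'
from h import *
from scipy.optimize import least_squares
for uv in [(287.5,416.5),(241,394)]:
    o,d=ray("side",uv)
    for z in (.04,.06,.08,.10,.12,.14): print(uv,z,o+d*(z-o[2])/d[2])
for uv in [(247,254),(244.5,284)]:
    for z in (.06,.08,.1,.12,.14): print(uv,plane("top",uv,z))
E
```

```text
(287.5, 416.5) 0.04 [0.47428908 0.31641225 0.04      ]
(287.5, 416.5) 0.06 [0.46978963 0.32615138 0.06      ]
(287.5, 416.5) 0.08 [0.46529019 0.33589051 0.08      ]
(287.5, 416.5) 0.1 [0.46079075 0.34562964 0.1       ]
(287.5, 416.5) 0.12 [0.45629131 0.35536876 0.12      ]
(287.5, 416.5) 0.14 [0.45179187 0.36510789 0.14      ]
(241, 394) 0.04 [0.56075843 0.30241956 0.04      ]
(241, 394) 0.06 [0.55410923 0.31250657 0.06      ]
(241, 394) 0.08 [0.54746003 0.32259358 0.08      ]
(241, 394) 0.1 [0.54081082 0.33268059 0.1       ]
(241, 394) 0.12 [0.53416162 0.34276759 0.12      ]
(241, 394) 0.14 [0.52751242 0.3528546  0.14      ]
(247, 254) [0.51182036 0.21041587 0.06      ]
(247, 254) [0.50972535 0.20658482 0.08      ]
(247, 254) [0.50763035 0.20275376 0.1       ]
(247, 254) [0.50553534 0.19892271 0.12      ]
(247, 254) [0.50344033 0.19509165 0.14      ]
(244.5, 284) [0.43389532 0.21709563 0.06      ]
(244.5, 284) [0.4331826  0.21314609 0.08      ]
(244.5, 284) [0.43246989 0.20919654 0.1       ]
(244.5, 284) [0.43175717 0.20524699 0.12      ]
(244.5, 284) [0.43104446 0.20129745 0.14      ]
```

```bash
python3 - <<'E'
from h import *
for n,(x0,y0,w,h) in {"side3":(220,290,130,140),"top3":(200,215,100,80)}.items():
    a=cv2.imread(f"pics/{n}.png")[...,::-1]
    g=(255*(a/255.)**.45).astype(np.uint8)
    crop(g,n+"g",x0,y0,w,h,5)
E
```

```text
(no output)
```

View pics/side3g.png

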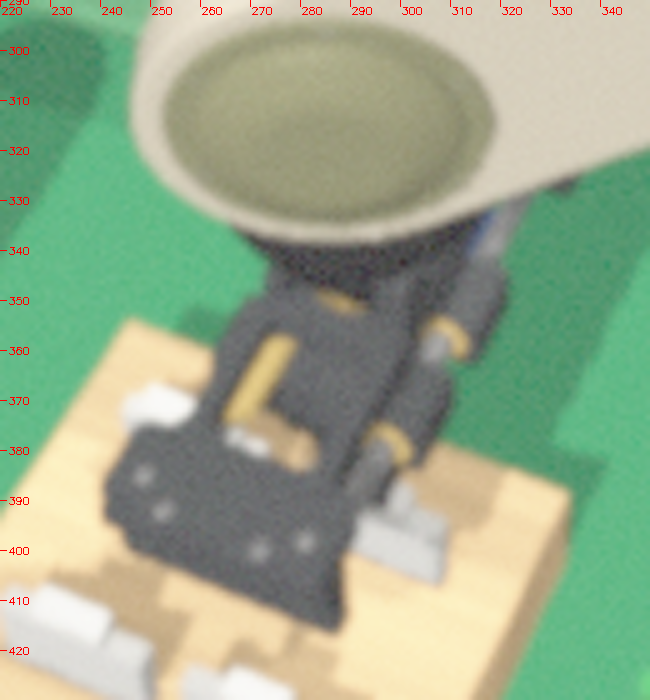

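View pics/top3g.png

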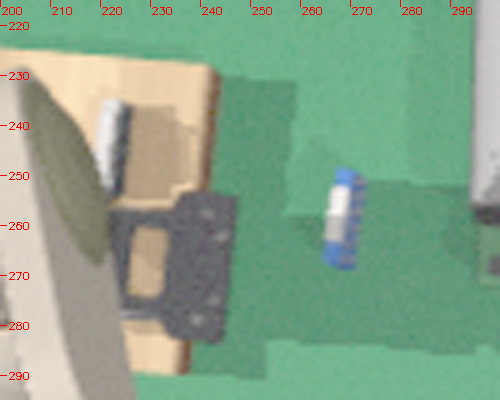

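step_arm:
  moves: [0, 0, 0, -40, 0, 0, 0, 0, -40, 0, 0, 0, 0, -40, 0, 0, 0, 0, -30, 0, 0, 0, 0, 0, 0, 0, 0, 0, 0, 0]

```text
t: 3.45
ee_pos: [0.4737, 0.2827, 0.2046]
orientation: [0.053, 0.999, 0.0, 0.0]
ft_force: [-0.3, 1.1, 0.3]
grip_width: 0.006
```

```bash
python3 - <<'E'
from h import *
s=snap("side","side4"); t=snap("top","top4")
g=lambda a:(255*(a/255.)**.45).astype(np.uint8)
crop(g(s),"s4c",200,200,150,150,5); crop(g(t),"t4c",170,215,110,80,7)
p=bot.sense()["ee_pos"];print(p,proj("side",p),proj("top",p))
E
```

```text
[0.47327462 0.28247212 0.20338576] [[291.57117458 338.92579103]] [[203.5441281  265.47764168]]
```

View pics/s4c.png

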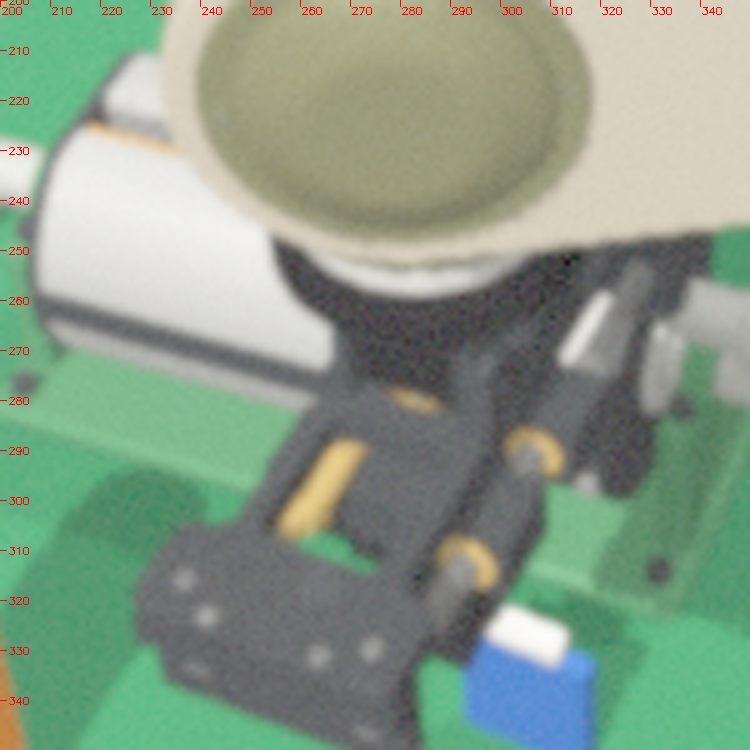

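View pics/t4c.png

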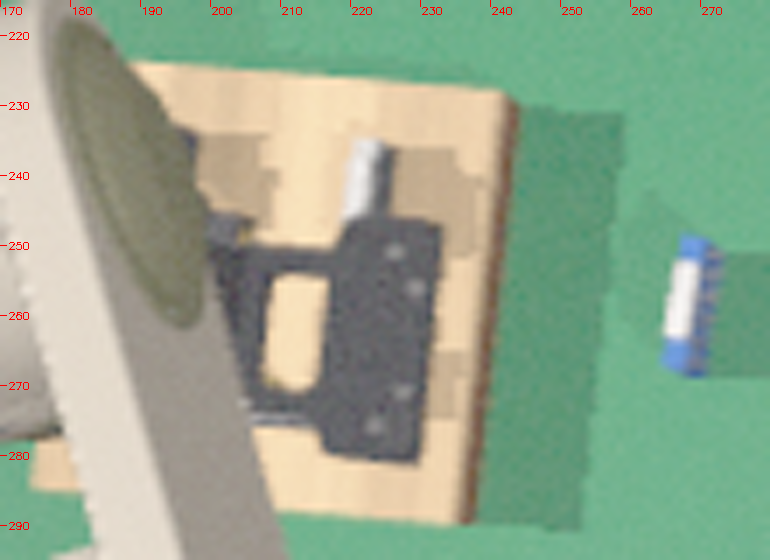

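View pics/side4.png

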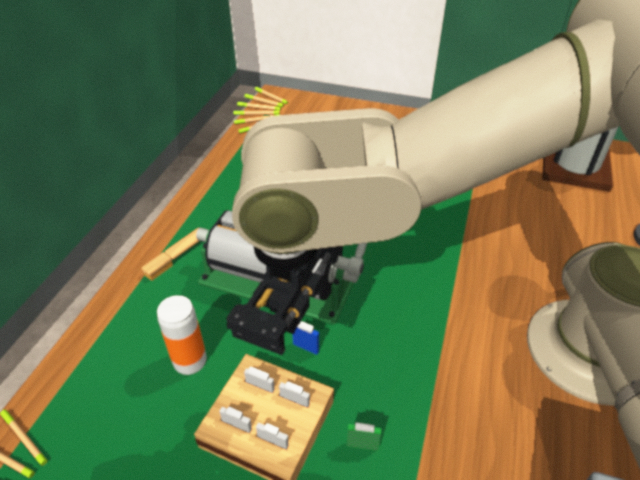

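```bash
python3 - <<'E'
from h import *
p=np.array([.4735,.2826,.2040]); a=np.pi/2+BY; ty=np.array([np.cos(a),np.sin(a),0]); tx=np.cross(ty,[0,0,-1.])
for h in (.064,.10,.14):
  for sx in(-.0375,.0375):
    for sy in(-.0935,.0935):
      X=p+sx*tx+sy*ty+[0,0,h]; print(h,sx,sy,proj("side",X)[0].round(1),proj("top",X)[0].round(1))
E
```

```text
0.064 -0.0375 -0.0935 [294.8 256.5] [240.  249.1]
0.064 -0.0375 0.0935 [229.5 354.8] [153.9 242.4]
0.064 0.0375 -0.0935 [342.  271.7] [236.2 284.3]
0.064 0.0375 0.0935 [283.3 376.1] [149.2 277.2]
0.1 -0.0375 -0.0935 [293.9 238.9] [236.3 247.2]
0.1 -0.0375 0.0935 [226.  337.6] [146.9 240.2]
0.1 0.0375 -0.0935 [342.7 254.1] [232.4 283.8]
0.1 0.0375 0.0935 [281.8 359.2] [142.  276.4]
0.14 -0.0375 -0.0935 [292.9 217.9] [231.9 244.9]
0.14 -0.0375 0.0935 [221.8 317. ] [138.4 237.6]
0.14 0.0375 -0.0935 [343.5 233.1] [227.8 283.1]
0.14 0.0375 0.0935 [280.  338.7] [133.2 275.5]
```

step_arm:
  moves: [88, 0, 0, 0, 0, 88, 0, 0, 0, 0, 88, 0, 0, 0, 0, 88, 0, 0, 0, 0, 88, 0, 0, 0, 0, 88, 0, 0, 0, 0]

```text
t: 4.15
ee_pos: [0.4739, 0.2827, 0.2049]
orientation: [0.053, 0.999, -0.0, 0.0]
ft_force: [-0.2, -0.6, 0.0]
grip_width: 0.529
```

```bash
python3 - <<'E'
from h import *
s=snap("side","side5"); t=snap("top","top5")
g=lambda a:(255*(a/255.)**.45).astype(np.uint8)
crop(g(s),"s5c",200,200,150,150,5); crop(g(t),"t5c",170,215,110,80,7)
p=bot.sense();print(p["ee_pos"],p["grip_width"])
E
```

```text
[0.47385414 0.28272073 0.20486816] 0.614441586333718
```

View pics/s5c.png

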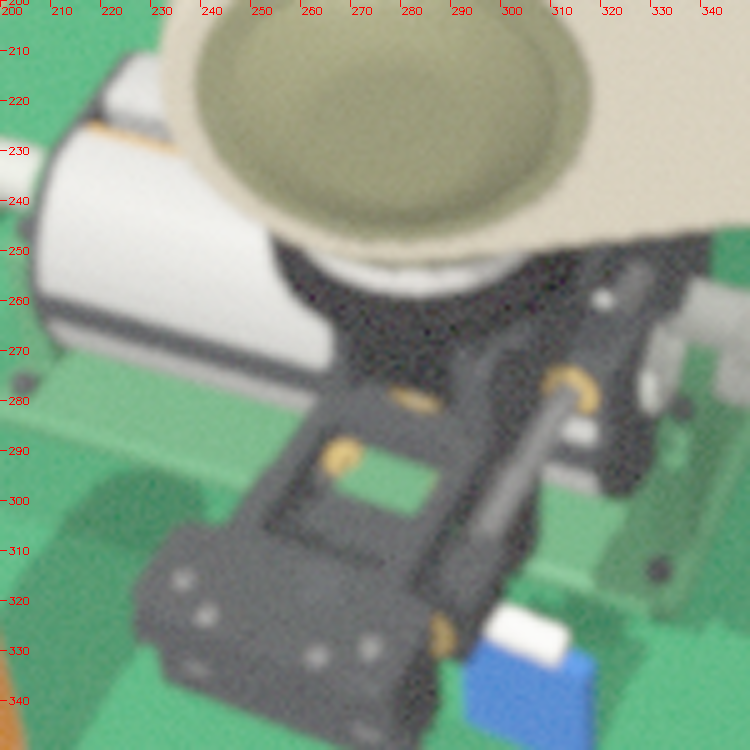

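View pics/t5c.png

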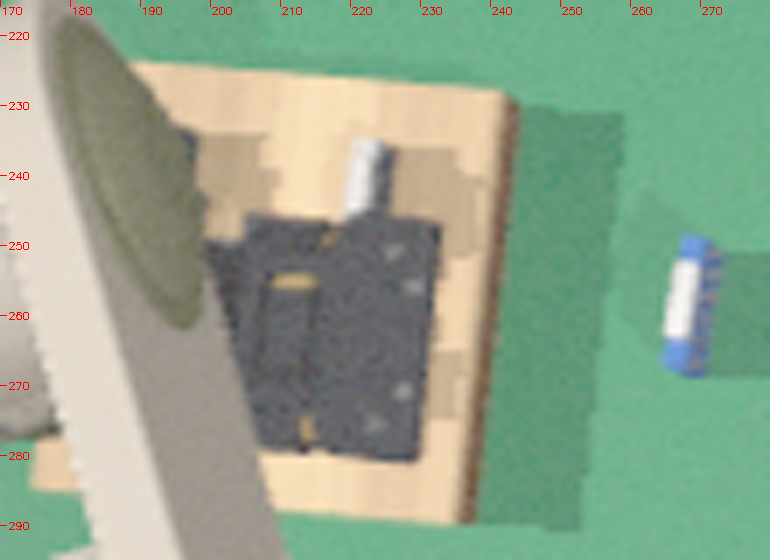

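```bash
python3 - <<'E'
from h import *
p=np.array([.4739,.2827,.2049]); a=np.pi/2+BY; ty=np.array([np.cos(a),np.sin(a),0]); tx=np.cross(ty,[0,0,-1.])
for h in (0,.02,.04,.064):
  for sx in(-.009,.009):
    X=p+sx*tx-.027*ty+[0,0,h]; Y=p+sx*tx-.045*ty+[0,0,h]; print(h,sx,proj("side",X)[0].round(1),proj("side",Y)[0].round(1),proj("top",X)[0].round(1))
E
```

```text
0 -0.009 [293.7 322.3] [299.  313.3] [215.4 262.2]
0 0.009 [304.9 326.3] [310.  317.3] [214.5 270. ]
0.02 -0.009 [293.2 313.7] [298.6 304.7] [213.1 261.4]
0.02 0.009 [304.6 317.8] [309.9 308.7] [212.1 269.5]
0.04 -0.009 [292.7 304.8] [298.2 295.8] [210.6 260.7]
0.04 0.009 [304.3 308.9] [309.7 299.8] [209.7 268.9]
0.064 -0.009 [292.1 293.7] [297.7 284.7] [207.5 259.7]
0.064 0.009 [303.9 297.8] [309.4 288.7] [206.5 268.2]
```

```bash
python3 - <<'E'
from h import *
from scipy.optimize import least_squares
p=np.array([.4739,.2827,.2049]); an=np.pi/2+BY; ty=np.array([np.cos(an),np.sin(an),0]); tx=np.cross(ty,[0,0,-1.])
def f(q):
    a,b,s1,s2,h,dx,dy=q; r=[]
    o=p+[dx,dy,h]
    for n,sg,obs in(("side",1,[(-a,s1,236.5,316),(a,s1,274,329.5),(-b,s2,241,323.5),(b,s2,263.5,331)]),("top",-1,[(-a,s1,226,251),(a,s1,223.5,276),(-b,s2,229,256.5),(b,s2,227.5,271)])):
        for x,y,u,v in obs:
            r+=list(proj(n,o+x*tx+sg*y*ty)[0]-[u,v])
    return r+[dx*300,dy*300]
r=least_squares(f,[.03,.02,.07,.08,.1,0,0]); print(r.x.round(4),np.round(r.fun,1))
E
```

```text
[ 2.45e-02  1.44e-02  8.25e-02  8.95e-02  1.35e-01 -1.00e-04  0.00e+00] [ 0.1 -0.2  0.   0.2  0.1 -0.4 -0.2  0.4  0.1  0.1 -0.1 -0.1  0.1 -0.1
 -0.   0.  -0.   0. ]
```

step_arm:
  moves: [30, 0, 0, 30, 0, 30, 0, 0, 40, 0, 30, 0, 0, 40, 0, 30, 0, 0, 30, 0, 30, 0, 0, 8, 0, 30, 0, 0, 4, 0, 30, 0, 0, 3, 0, 30, 0, 0, 2, 0, 30, 0, 0, 1, 0, 30, 0, 0, 1, 0]

```text
t: 5.25
ee_pos: [0.4742, 0.2828, 0.0465]
orientation: [0.053, 0.999, 0.0, 0.001]
ft_force: [0.6, 0.3, 0.2]
grip_width: 0.343
```

step_arm:
  moves: [30, 0, 0, 1, 0, 30, 0, 0, 1, 0, 30, 0, 0, 1, 0]

```text
t: 5.55
ee_pos: [0.4739, 0.2827, 0.0429]
orientation: [0.053, 0.999, 0.0, 0.0]
ft_force: [-0.3, 0.4, -0.1]
grip_width: 0.338
```

step_arm:
  moves: [30, 0, 0, 1, 0, 30, 0, 0, 1, 0, 30, 0, 0, 1, 0, 30, 0, 0, 1, 0, 30, 0, 0, 1, 0, 30, 0, 0, 1, 0, 30, 0, 0, 1, 0]

```text
t: 6.25
ee_pos: [0.4739, 0.2827, 0.0358]
orientation: [0.053, 0.999, -0.0, -0.0]
ft_force: [0.3, 0.1, -0.2]
grip_width: 0.341
```

```bash
python3 - <<'E'
from h import *
s=snap("side","side6"); 
g=lambda a:(255*(a/255.)**.45).astype(np.uint8)
crop(g(s),"s6c",200,290,150,150,5)
p=bot.sense();print(p["ee_pos"],p["ft_force"],p["joints"])
E
```

```text
[0.47379795 0.28271376 0.03565925] [ 0.52705918 -0.22312669 -0.38259783] [ 3.23373965e-01  5.68612362e-01  1.53475447e+00  1.14716883e-05
  1.03839958e+00 -1.14115159e+00]
```

View pics/s6c.png

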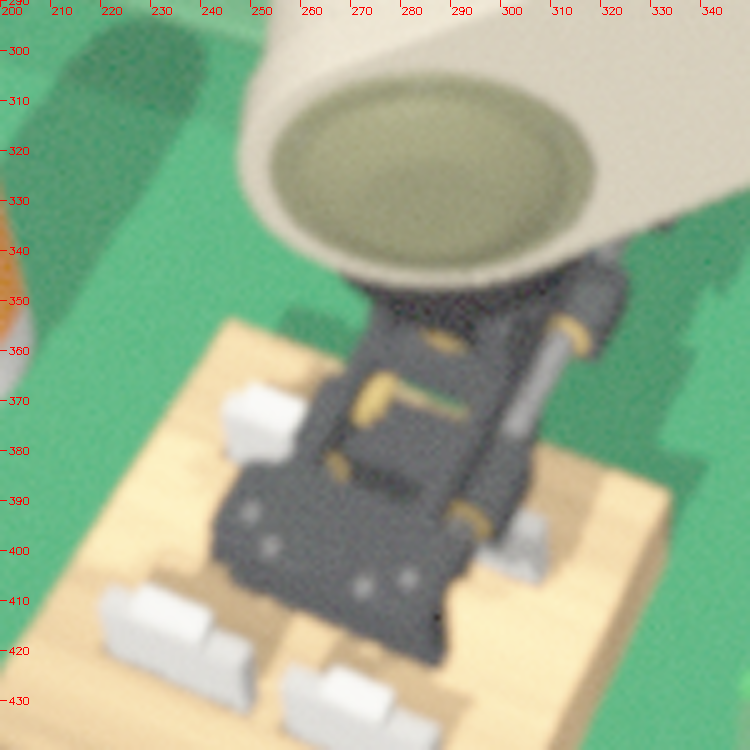

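step_arm:
  moves: [30, 0, 0, 4, 0, 30, 0, 0, 4, 0, 30, 0, 0, 4, 0, 30, 0, 0, 4, 0, 30, 0, 0, 4, 0, 30, 0, 0, 2, 0, 30, 0, 0, 2, 0, 30, 0, 0, 1, 0]

```text
t: 7.1
ee_pos: [0.4739, 0.2827, 0.0142]
orientation: [0.053, 0.999, 0.0, 0.001]
ft_force: [-13.7, -6.6, 45.1]
grip_width: 0.337
```

step_arm:
  moves: [0, 0, 0, 0, 0, 0, 0, 0, 0, 0, 0, 0, 0, 0, 0, 0, 0, 0, 0, 0, 0, 0, 0, 0, 0]

```text
t: 7.6
ee_pos: [0.476, 0.283, 0.0142]
orientation: [0.053, 0.999, 0.001, 0.003]
ft_force: [-3.1, -3.9, 29.7]
grip_width: 0.086
```

step_arm:
  moves: [20, 0, 0, -3, 0, 20, 0, 0, -4, 0, 20, 0, 0, -3, 0, 20, 0, 0, 0, 0, 20, 0, 0, 0, 0]

```text
t: 8.1
ee_pos: [0.4737, 0.2827, 0.0206]
orientation: [0.053, 0.999, -0.0, -0.0]
ft_force: [0.7, -0.3, 0.4]
grip_width: 0.229
```

```bash
python3 - <<'E'
from h import *
to((.474,.2835,.022),np.pi/2+BY)
E
```

```text
t 8.1 pos [0.4737 0.2827 0.0206] F [ 0.7 -0.3  0.4] w 20.1 turn 0.0001 shift x -0.2 y 0.8 z -1.4
```

step_arm:
  moves: [0, 0, 0, 0, 0, 0, 0, 0, 0, 0, 0, 0, 0, 0, 0, 0, 0, 0, 0, 0, 0, 0, 0, -5, 0, 0, 0, 0, -10, 0, 0, 0, 0, -20, 0, 0, 0, 0, -25, 0, 0, 0, 0, -30, 0, 0, 0, 0, -30, 0, 0, 0, 0, 0, 0, 0, 0, 0, 0, 0]

```text
t: 9.3
ee_pos: [0.4737, 0.2826, 0.1411]
orientation: [0.053, 0.999, 0.0, 0.0]
ft_force: [-0.3, -0.3, -2.7]
grip_width: 0.086
```

```bash
python3 - <<'E'
from h import *
s=snap("side","side7"); t=snap("top","top7")
g=lambda a:(255*(a/255.)**.45).astype(np.uint8)
crop(g(s),"s7c",220,280,150,150,5); crop(g(t),"t7c",170,215,110,80,7)
to((.474,.2835,.14),np.pi/2+BY)
E
```

```text
t 9.4 pos [0.4731 0.2824 0.1397] F [ 0.6 -0.8 -2.2] w 7.9 turn -0.0000 shift x -0.8 y 1.2 z -0.3
```

View pics/s7c.png

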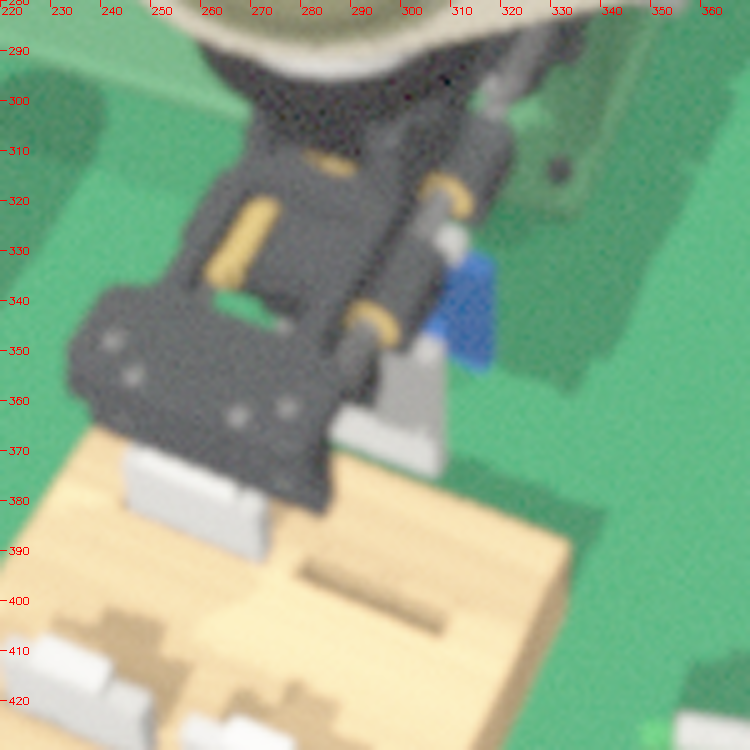

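View pics/t7c.png

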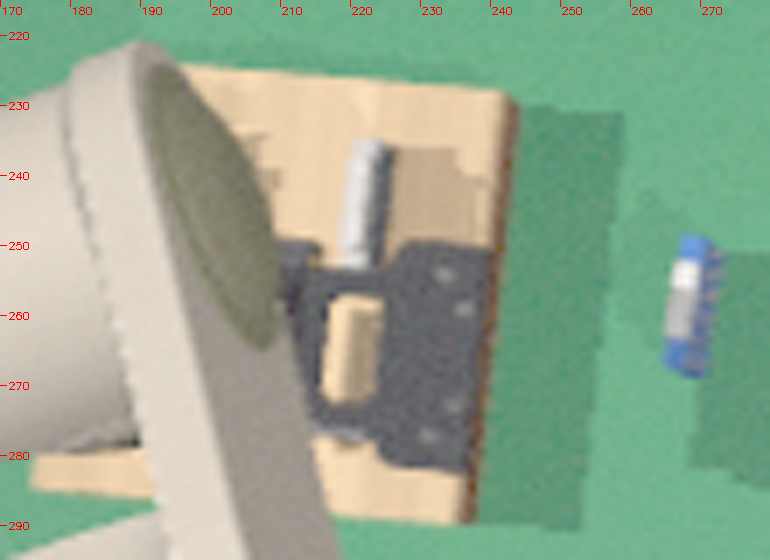

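```bash
python3 - <<'E'
from h import *
ex=np.array([np.cos(BY),np.sin(BY)]); ey=np.array([-ex[1],ex[0]])
c=np.array([.4734,.2825])
print("corner pred (zero offset)", c-ex*.025+ey*.004)
for z in (.125,.1295): print(plane("side",(308.2,375),z))
o,d=ray("side",(308.2,375)); y=.2825+.00266+.004; print(o+d*(y-o[1])/d[1])
# empty pocket in side (281..308.5) and head
print([plane("side",q,.044) for q in((279.5,394.5),(308.5,406.5),(310,404),(281,391.5))])
E
```

```text
corner pred (zero offset) [0.44896551 0.28912992]
[0.44884561 0.28479356 0.125     ]
[0.44787277 0.28744152 0.1295    ]
[0.44724142 0.28916    0.13242041]
[array([0.49923789, 0.28601241, 0.044     ]), array([0.44733364, 0.29180036, 0.044     ]), array([0.44644649, 0.28689136, 0.044     ]), array([0.49884978, 0.28013761, 0.044     ])]
```

```bash
cat >> h.py <<'E'
def slot(xh,dy=0.0): return np.array([.6093+xh-HY*0, .0198+HY*xh+dy])
def knife(bx,by):
    c,s=np.cos(BY),np.sin(BY); return np.array([.5096+c*bx-s*by,.3170+s*bx+c*by])
A=np.pi/2
E
python3 - <<'E'
from h import *
print(slot(.082)); to((*slot(.082),.19),A+HY)
E
```

```text
[0.6913   0.016069]
t 9.4 pos [0.4731 0.2824 0.1397] F [ 0.6 -0.8 -2.2] w 7.9 turn -0.0608 shift x -230.1 y -256.1 z -50.3
```

step_arm:
  moves: [0, 0, 0, -25, 0, 0, 0, 0, -25.3, -0.0608, 0, -15, -17, 0, 0, 0, -28, -31, 0, 0, 0, -32, -36, 0, 0, 0, -32, -36, 0, 0, 0, -32, -36, 0, 0, 0, -32, -36, 0, 0, 0, -28, -31, 0, 0, 0, -20, -22, 0, 0, 0, -11.1, -11.1, 0, 0, 0, 0, 0, 0, 0]

```text
t: 10.6
ee_pos: [0.6925, 0.0145, 0.1884]
orientation: [0.024, 1.0, 0.0, -0.002]
ft_force: [-0.3, 0.8, -2.2]
grip_width: 0.084
```

step_arm:
  moves: [0, 0, 0, 0, 0, 0, 0, 0, 0, 0, 0, 0, 0, 0, 0]

```text
t: 10.9
ee_pos: [0.6916, 0.0175, 0.1913]
orientation: [0.022, 1.0, 0.0, -0.0]
ft_force: [-0.4, 0.9, -1.8]
grip_width: 0.09
```

```bash
python3 - <<'E'
from h import *
s=snap("side","side8"); t=snap("top","top8")
g=lambda a:(255*(a/255.)**.45).astype(np.uint8)
crop(g(s),"s8c",180,150,180,150,4); crop(g(t),"t8c",250,140,120,130,5)
to((*slot(.082),.15),A+HY)
E
```

```text
t 11.0 pos [0.6918 0.0172 0.1915] F [ 0.2  0.1 -1.7] w 7.6 turn 0.0009 shift x 0.4 y -1.1 z 41.5
```

View pics/s8c.png

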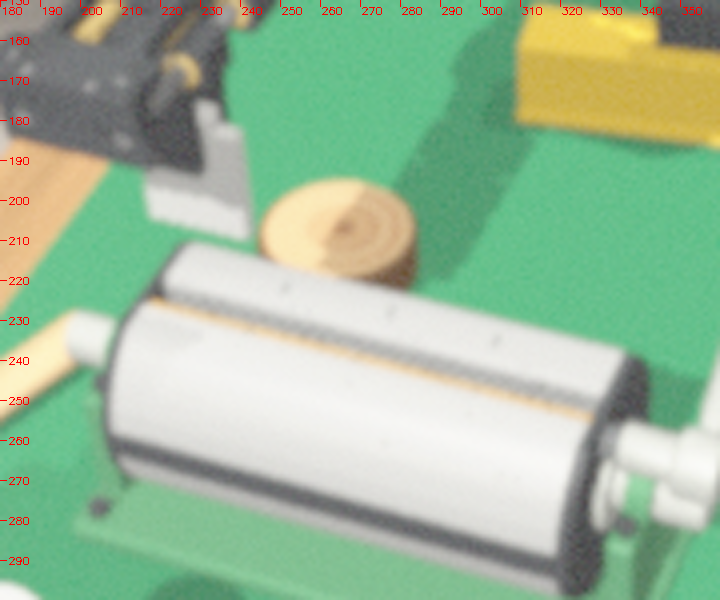

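View pics/t8c.png

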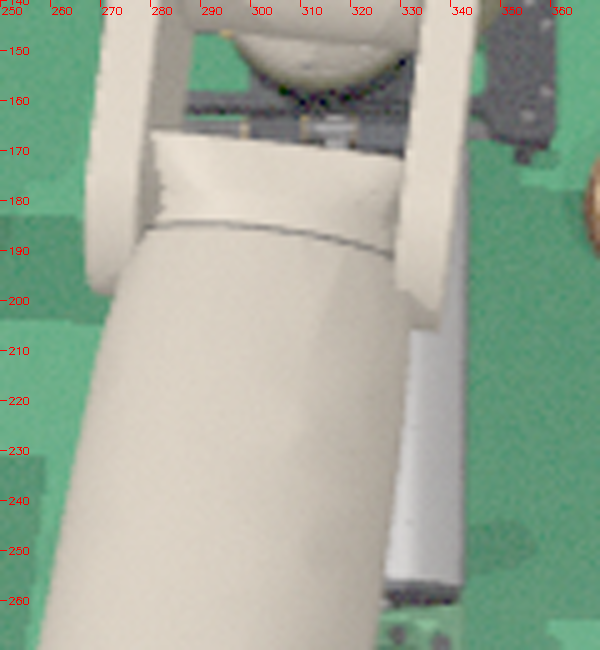

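```bash
python3 - <<'E'
from h import *
np.set_printoptions(precision=4,suppress=True)
im=cv2.imread("pics/side0.png")[...,::-1].astype(float)
for u in (235,250,270,290,310):
    print(u); v0=int(205+(u-235)*.27)
    for v in range(v0+8,v0+34): print(v,im[v,u].astype(int),end=' ')
    print()
print(plane("side",(239.5,209),.181),plane("side",(214.5,203),.181))
E
```

```text
235
213 [168 174 162] 214 [184 183 176] 215 [190 189 181] 216 [194 193 186] 217 [197 196 190] 218 [199 200 191] 219 [202 201 194] 220 [204 204 197] 221 [205 205 199] 222 [201 200 195] 223 [191 190 183] 224 [164 163 157] 225 [135 135 130] 226 [112 114 111] 227 [119 117 113] 228 [136 124 107] 229 [173 142 105] 230 [200 165 119] 231 [205 183 154] 232 [206 198 185] 233 [210 209 201] 234 [214 211 203] 235 [213 211 205] 236 [218 215 208] 237 [217 219 211] 238 [221 219 211] 
250
217 [187 179 168] 218 [189 189 180] 219 [191 192 185] 220 [189 188 181] 221 [185 184 178] 222 [183 182 175] 223 [192 191 183] 224 [201 201 194] 225 [205 204 197] 226 [203 201 195] 227 [191 193 186] 228 [173 172 166] 229 [138 138 131] 230 [115 117 113] 231 [120 118 110] 232 [141 127 113] 233 [169 139  99] 234 [204 167 116] 235 [209 184 153] 236 [210 203 188] 237 [211 211 201] 238 [212 211 205] 239 [215 215 208] 240 [215 214 207] 241 [217 215 210] 242 [219 217 210] 
270
222 [177 175 167] 223 [189 190 183] 224 [193 194 186] 225 [196 196 188] 226 [204 203 197] 227 [203 203 193] 228 [207 206 199] 229 [202 202 195] 230 [2
[... 610 characters left out ...]
 243 [146 125  99] 244 [182 147 102] 245 [198 168 132] 246 [203 189 170] 247 [209 203 194] 248 [210 210 202] 249 [211 211 203] 250 [214 212 204] 251 [217 215 209] 252 [218 217 210] 
310
233 [191 191 182] 234 [199 199 191] 235 [200 199 193] 236 [202 202 194] 237 [202 201 193] 238 [203 201 194] 239 [203 202 194] 240 [203 201 193] 241 [202 203 196] 242 [198 197 191] 243 [185 184 178] 244 [162 159 153] 245 [137 135 130] 246 [118 115 111] 247 [119 116 108] 248 [148 130 110] 249 [182 147 102] 250 [205 167 120] 251 [210 190 164] 252 [206 200 186] 253 [210 208 201] 254 [212 210 205] 255 [213 212 206] 256 [215 214 208] 257 [217 216 209] 258 [217 217 209] 
[0.6715 0.0223 0.181 ] [0.7232 0.0208 0.181 ]
```

```bash
python3 - <<'E'
from h import *
np.set_printoptions(precision=4,suppress=True)
for q in((242.2,210.2),(217,204.2)): print(plane("side",q,.181))
for u,w,b in((235,224.7,228.4),(250,228.7,232.2),(270,233.7,237.6),(290,238.7,243.2),(310,244.5,248.2)):
    a=plane("side",(u,w),.132);c=plane("side",(u,b),.132); print(a,c, "wall y at .608:",a[1]+.0455*(a[0]-.608),c[1]+.0455*(c[0]-.608))
E
```

```text
[0.6653 0.0239 0.181 ]
[0.7173 0.0225 0.181 ]
[0.6888 0.0169 0.132 ] [0.6845 0.0266 0.132 ] wall y at .608: 0.02059813458336592 0.03005292141278569
[0.6567 0.0186 0.132 ] [0.6529 0.0276 0.132 ] wall y at .608: 0.020787986071733128 0.029664093092003622
[0.615  0.0199 0.132 ] [0.6111 0.0298 0.132 ] wall y at .608: 0.02019391413777568 0.029985781533187414
[0.5742 0.0212 0.132 ] [0.57   0.0325 0.132 ] wall y at .608: 0.01961129353745355 0.0307938219712534
[0.5334 0.0244 0.132 ] [0.5303 0.0337 0.132 ] wall y at .608: 0.02102348667681844 0.03012125397797263
```

step_arm:
  moves: [0, 0, 0, 15, 0, 0, 0, 0, 15, 0, 0, 0, 0, 8, 0, 0, 0, 0, 4, 0, 0, 0, 0, 4, 0, 0, 0, 0, 3, 0, 0, 0, 0, 3, 0, 0, 0, 0, 3, 0]

```text
t: 11.8
ee_pos: [0.6922, 0.0164, 0.1362]
orientation: [0.023, 1.0, -0.0, 0.0]
ft_force: [0.5, -0.2, -2.6]
grip_width: 0.09
```

step_arm:
  moves: [0, 0, 0, 3, 0, 0, 0, 0, 3, 0, 0, 0, 0, 3, 0]

```text
t: 12.1
ee_pos: [0.6921, 0.0164, 0.1269]
orientation: [0.023, 1.0, -0.0, -0.0]
ft_force: [-0.2, 0.3, -1.8]
grip_width: 0.087
```

step_arm:
  moves: [0, 0, 0, 3, 0, 0, 0, 0, 3, 0, 0, 0, 0, 3, 0, 0, 0, 0, 3, 0, 0, 0, 0, 1, 0, 0, 0, 0, 1, 0]

```text
t: 12.7
ee_pos: [0.6921, 0.0164, 0.1131]
orientation: [0.023, 1.0, -0.0, -0.0]
ft_force: [0.3, 0.3, -2.2]
grip_width: 0.088
```

step_arm:
  moves: [0, 0, 0, 1, 0, 0, 0, 0, 1, 0]

```text
t: 12.9
ee_pos: [0.6921, 0.0164, 0.1112]
orientation: [0.023, 1.0, -0.0, 0.0]
ft_force: [0.3, 0.0, -1.7]
grip_width: 0.086
```

step_arm:
  moves: [0, 0, 0, 1, 0, 0, 0, 0, 1, 0]

```text
t: 13.1
ee_pos: [0.6923, 0.0164, 0.1105]
orientation: [0.023, 1.0, -0.0, 0.001]
ft_force: [-4.5, -0.6, 10.2]
grip_width: 0.085
```

step_arm:
  moves: [0, 0, 0, 1, 0, 0, 0, 0, 0.5, 0]

```text
t: 13.3
ee_pos: [0.6924, 0.0164, 0.1105]
orientation: [0.023, 1.0, -0.0, 0.001]
ft_force: [-6.3, 0.7, 15.6]
grip_width: 0.089
```

step_arm:
  moves: [20, 0, 0, -2, 0, 20, 0, 0, 0, 0, 20, 0, 0, 0, 0, 20, 0, 0, -10, 0, 20, 0, 0, -20, 0, 20, 0, 0, -30, 0, 20, 0, 0, -25, 0, 20, 0, 0, 0, 0]

```text
t: 14.1
ee_pos: [0.6934, 0.0163, 0.1992]
orientation: [0.023, 1.0, -0.0, 0.004]
ft_force: [0.2, 0.3, 0.5]
grip_width: 0.227
```

```bash
python3 - <<'E'
from h import *
s=snap("side","side9")
crop(s,"s9c",180,170,180,120,4)
k=knife(-.032,.038); print(k); to((*k,.19),A+BY)
E
```

```text
[0.48181242 0.35818071]
t 14.2 pos [0.6927 0.0164 0.1966] F [ 0.7  0.  -0.9] w 20.2 turn 0.0609 shift x 245.9 y 317.5 z 6.6
```

View pics/s9c.png

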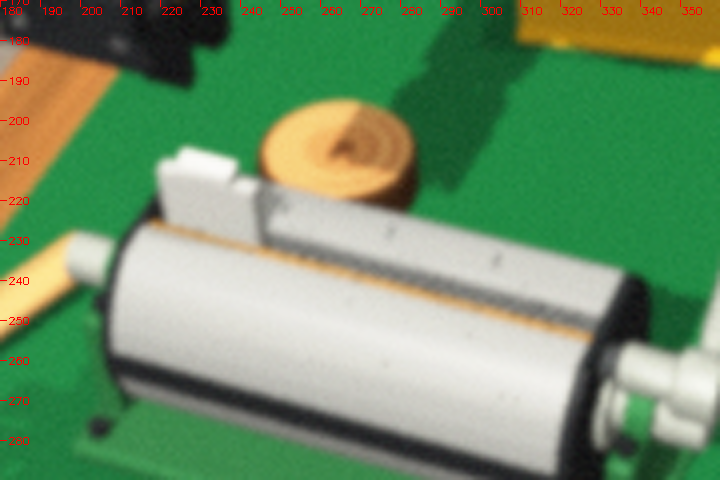

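step_arm:
  moves: [20, 10, 12, 0, 0, 20, 24, 30, 0, 0, 20, 30, 38, 0, 0, 20, 32, 42, 0, 0, 20, 32, 42, 0, 0, 20, 32, 42, 0, 0, 20, 30, 40, 0, 0, 20, 26, 34, 0, 0, 20, 18, 24, 0, 0, 20, 12, 13.5, 0, 0.0609, 20, 0, 0, 0, 0, 20, 0, 0, 0, 0]

```text
t: 15.35
ee_pos: [0.4654, 0.3376, 0.1938]
orientation: [0.052, 0.999, -0.0, -0.001]
ft_force: [0.8, -0.6, 0.6]
grip_width: 0.229
```

```bash
python3 - <<'E'
from h import *
k=knife(-.032,.038); to((*k,.0205),A+BY)
E
```

```text
t 15.3 pos [0.4654 0.3376 0.1938] F [ 0.8 -0.6  0.6] w 20.2 turn 0.0015 shift x -14.1 y 22.2 z 173.3
```

step_arm:
  moves: [24, -14.1, 22.2, 30, 0.0015, 24, 0, 0, 35, 0, 24, 0, 0, 35, 0, 24, 0, 0, 20, 0, 24, 0, 0, 0, 0, 24, 0, 0, 0, 0]

```text
t: 15.95
ee_pos: [0.4827, 0.3578, 0.075]
orientation: [0.054, 0.999, -0.0, 0.0]
ft_force: [0.5, 0.2, 0.9]
grip_width: 0.268
```

```bash
python3 - <<'E'
from h import *
k=knife(-.032,.038); to((*k,.0205),A+BY)
E
```

```text
t 15.9 pos [0.4827 0.3578 0.075 ] F [0.5 0.2 0.9] w 23.6 turn -0.0022 shift x 1.0 y 0.3 z 54.5
```

step_arm:
  moves: [24, 0.6, 0.3, 15, -0.001, 24, 0, 0, 15, 0, 24, 0, 0, 12, 0, 24, 0, 0, 8, 0, 24, 0, 0, 4, 0, 24, 0, 0, 0, 0, 24, 0, 0, 0, 0]

```text
t: 16.65
ee_pos: [0.4817, 0.3589, 0.0212]
orientation: [0.053, 0.999, 0.0, 0.0]
ft_force: [-0.1, 0.1, -0.4]
grip_width: 0.273
```

step_arm:
  moves: [0, 0, 0, 0, 0, 0, 0, 0, 0, 0, 0, 0, 0, 0, 0, 0, 0, 0, 0, 0]

```text
t: 17.05
ee_pos: [0.4815, 0.359, 0.021]
orientation: [0.053, 0.999, 0.0, 0.0]
ft_force: [-0.6, 0.5, 3.6]
grip_width: 0.087
```

step_arm:
  moves: [0, 0, 0, -5, 0, 0, 0, 0, -15, 0, 0, 0, 0, -30, 0, 0, 0, 0, -40, 0, 0, 0, 0, -40, 0, 0, 0, 0, -40, -0.0608, 0, 0, 0, 0, 0, 0, 0, 0, 0, 0]

```text
t: 17.85
ee_pos: [0.4811, 0.3587, 0.1907]
orientation: [0.023, 1.0, 0.0, 0.0]
ft_force: [-0.4, 0.5, -3.3]
grip_width: 0.084
```

```bash
python3 - <<'E'
from h import *
p=slot(.027,.0002); print(p); to((*p,.19),A+HY)
E
```

```text
[0.6363    0.0187715]
t 17.9 pos [0.4811 0.3587 0.1907] F [-0.4  0.5 -3.3] w 7.4 turn -0.0011 shift x -170.5 y -332.5 z 0.7
```

step_arm:
  moves: [0, -8, -15, 0, 0, 0, -16, -32, 0, 0, 0, -21, -40, 0, 0, 0, -22, -43, 0, 0, 0, -22, -43, 0, 0, 0, -22, -43, 0, 0, 0, -21, -42, 0, 0, 0, -18, -36, 0, 0, 0, -12, -24, 0, 0, 0, -8.5, -14.5, 0, 0, 0, 0, 0, 0, 0, 0, 0, 0, 0, 0]

```text
t: 19.05
ee_pos: [0.6359, 0.0193, 0.1899]
orientation: [0.023, 1.0, 0.0, -0.001]
ft_force: [-0.3, 0.5, -2.4]
grip_width: 0.087
```

step_arm:
  moves: [0, 0, 0, 0, 0, 0, 0, 0, 0, 0]

```text
t: 19.25
ee_pos: [0.636, 0.0201, 0.1908]
orientation: [0.022, 1.0, 0.0, -0.0]
ft_force: [0.4, 1.6, -1.7]
grip_width: 0.092
```

```bash
python3 - <<'E'
from h import *
s=snap("side","side10")
crop(s,"s10c",180,150,180,150,4)
p=slot(.027,.0002); print(p); to((*p,.19),A+HY)
E
```

```text
[0.6363    0.0187715]
t 19.3 pos [0.6361 0.0199 0.1908] F [ 0.2 -0.8 -2.1] w 7.5 turn 0.0009 shift x -0.3 y -1.1 z 0.8
```

View pics/s10c.png

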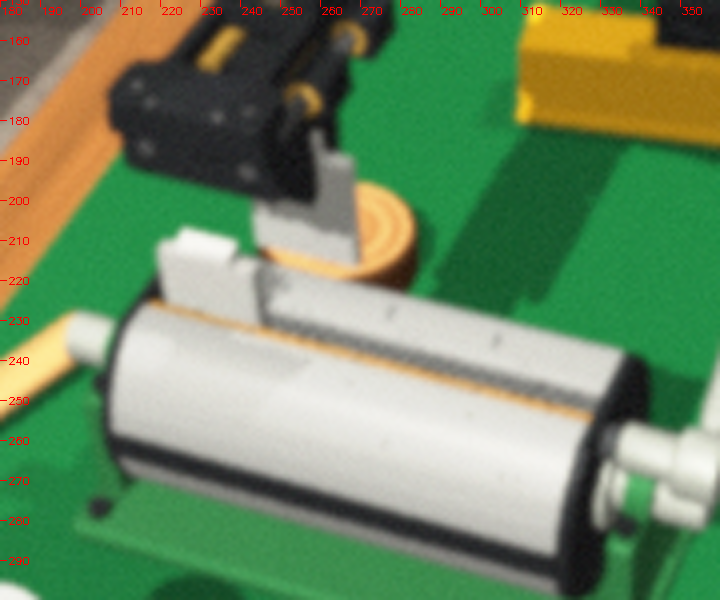

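step_arm:
  moves: [0, 0, -0.6, 15, 0, 0, 0, 0, 15, 0, 0, 0, 0, 8, 0, 0, 0, 0, 4, 0, 0, 0, 0, 4, 0, 0, 0, 0, 3, 0, 0, 0, 0, 3, 0, 0, 0, 0, 3, 0]

```text
t: 20.1
ee_pos: [0.6365, 0.0182, 0.1357]
orientation: [0.023, 1.0, -0.0, 0.0]
ft_force: [0.1, -0.2, -2.2]
grip_width: 0.088
```

step_arm:
  moves: [0, 0, 0, 3, 0, 0, 0, 0, 3, 0, 0, 0, 0, 3, 0]

```text
t: 20.4
ee_pos: [0.6364, 0.0182, 0.1265]
orientation: [0.023, 1.0, -0.0, 0.0]
ft_force: [-0.3, -0.5, -2.0]
grip_width: 0.091
```

step_arm:
  moves: [0, 0, 0, 4, 0, 0, 0, 0, 4, 0, 0, 0, 0, 3, 0, 0, 0, 0, 2, 0, 0, 0, 0, 1, 0]

```text
t: 20.9
ee_pos: [0.6363, 0.0182, 0.1124]
orientation: [0.023, 1.0, -0.0, -0.0]
ft_force: [0.6, 0.7, -1.6]
grip_width: 0.089
```

step_arm:
  moves: [0, 0, 0, 1, 0, 0, 0, 0, 1, 0, 0, 0, 0, 1, 0]

```text
t: 21.2
ee_pos: [0.6366, 0.0182, 0.111]
orientation: [0.023, 1.0, -0.0, 0.001]
ft_force: [-4.7, 0.9, 12.7]
grip_width: 0.083
```

step_arm:
  moves: [20, 0, 0, -1, 0, 20, 0, 0, 0, 0, 20, 0, 0, 0, 0, 20, 0, 0, -10, 0, 20, 0, 0, -20, 0, 20, 0, 0, -30, 0, 20, 0, 0, -25, 0, 20, 0, 0, 0, 0.0609, 20, 0, 0, 0, 0]

```text
t: 22.1
ee_pos: [0.6366, 0.0182, 0.197]
orientation: [0.054, 0.999, -0.0, 0.001]
ft_force: [-0.9, 0.2, -0.4]
grip_width: 0.226
```

```bash
python3 - <<'E'
from h import *
k=knife(.032,-.038);print(k); to((*k,.19),A+BY)
E
```

```text
[0.53738758 0.27581929]
t 22.1 pos [0.6366 0.0182 0.197 ] F [-0.9  0.2 -0.4] w 19.9 turn -0.0013 shift x 126.0 y 245.7 z 7.0
```

step_arm:
  moves: [20, 7, 13, 0, 0, 20, 14, 27, 0, 0, 20, 19, 37, 0, 0, 20, 20, 40, 0, 0, 20, 20, 40, 0, 0, 20, 19, 37, 0, 0, 24, 15, 29, 0, 0, 24, 8, 15, 0, 0, 24, 4, 7.7, 0, 0, 24, 0, 0, 0, 0, 24, 0, 0, 40, 0, 24, 0, 0, 40, 0]

```text
t: 23.3
ee_pos: [0.5385, 0.2747, 0.1154]
orientation: [0.054, 0.999, 0.0, 0.001]
ft_force: [1.0, 0.6, 0.7]
grip_width: 0.273
```

step_arm:
  moves: [24, 0, 0, 35, 0, 24, 0, 0, 0, 0, 24, 0, 0, 0, 0]

```text
t: 23.6
ee_pos: [0.5382, 0.2751, 0.0814]
orientation: [0.054, 0.999, -0.0, 0.0]
ft_force: [-0.6, 0.1, 0.8]
grip_width: 0.273
```

```bash
python3 - <<'E'
from h import *
k=knife(.032,-.038);print(k); to((*k,.0205),A+BY)
E
```

```text
[0.53738758 0.27581929]
t 23.6 pos [0.5382 0.2751 0.0814] F [-0.6  0.1  0.8] w 24.0 turn -0.0020 shift x 0.9 y 0.7 z 60.9
```

step_arm:
  moves: [24, 0.7, 0.6, 15, -0.001, 24, 0, 0, 18, 0, 24, 0, 0, 15, 0, 24, 0, 0, 8, 0, 24, 0, 0, 4.5, 0, 24, 0, 0, 0, 0, 24, 0, 0, 0, 0, 0, 0, 0, 0, 0, 0, 0, 0, 0, 0, 0, 0, 0, 0, 0, 0, 0, 0, 0, 0]

```text
t: 24.7
ee_pos: [0.5369, 0.2768, 0.0206]
orientation: [0.053, 0.999, 0.0, 0.0]
ft_force: [-0.0, 0.1, 3.1]
grip_width: 0.091
```

step_arm:
  moves: [0, 0, 0, -5, 0, 0, 0, 0, -15, 0, 0, 0, 0, -30, 0, 0, 0, 0, -40, 0, 0, 0, 0, -40, 0, 0, 0, 0, -40, -0.0608, 0, 0, 0, 0, 0, 0, 0, 0, 0, 0]

```text
t: 25.5
ee_pos: [0.5364, 0.2765, 0.1901]
orientation: [0.023, 1.0, -0.0, 0.0]
ft_force: [-0.7, -0.0, -2.5]
grip_width: 0.084
```

```bash
python3 - <<'E'
from h import *
p=slot(-.0275,.0002); print(p); to((*p,.19),A+HY)
E
```

```text
[0.5818     0.02125125]
t 25.5 pos [0.5364 0.2765 0.1901] F [-0.7 -0.  -2.5] w 7.4 turn -0.0002 shift x -56.9 y -252.9 z 0.1
```

step_arm:
  moves: [0, -3, -13, 0, 0, 0, -6, -28, 0, 0, 0, -9, -39, 0, 0, 0, -9, -41, 0, 0, 0, -9, -41, 0, 0, 0, -8, -38, 0, 0, 0, -6.5, -29, 0, 0, 0, -4, -16, 0, 0, 0, -2.4, -8.5, 0, 0, 0, 0, 0, 0, 0, 0, 0, 0, 0, 0, 0, 0, 0, 0, 0]

```text
t: 26.7
ee_pos: [0.5818, 0.022, 0.1901]
orientation: [0.022, 1.0, 0.0, -0.0]
ft_force: [0.3, 0.9, -1.9]
grip_width: 0.089
```

```bash
python3 - <<'E'
from h import *
s=snap("side","side11")
crop(s,"s11c",180,150,180,150,4)
p=slot(-.0275,.0002); print(p); to((*p,.19),A+HY)
E
```

```text
[0.5818     0.02125125]
t 26.8 pos [0.5819 0.022  0.1902] F [ 0.2 -0.6 -1.8] w 7.9 turn 0.0019 shift x 0.0 y -0.7 z 0.2
```

View pics/s11c.png

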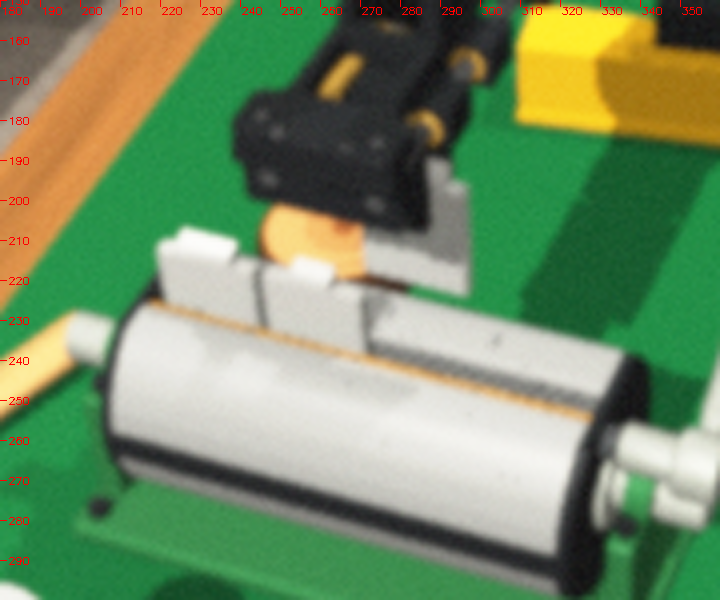

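step_arm:
  moves: [0, 0, -0.3, 15, 0, 0, 0, 0, 15, 0, 0, 0, 0, 8, 0, 0, 0, 0, 4, 0, 0, 0, 0, 4, 0, 0, 0, 0, 3, 0, 0, 0, 0, 3, 0, 0, 0, 0, 3, 0]

```text
t: 27.55
ee_pos: [0.5822, 0.0205, 0.1352]
orientation: [0.023, 1.0, -0.0, 0.0]
ft_force: [0.3, 0.7, -2.1]
grip_width: 0.089
```

step_arm:
  moves: [0, 0, 0, 3, 0, 0, 0, 0, 3, 0, 0, 0, 0, 3, 0]

```text
t: 27.85
ee_pos: [0.582, 0.0205, 0.1259]
orientation: [0.023, 1.0, -0.0, 0.0]
ft_force: [-0.4, 0.4, -1.7]
grip_width: 0.086
```

step_arm:
  moves: [0, 0, 0, 4, 0, 0, 0, 0, 4, 0, 0, 0, 0, 3, 0, 0, 0, 0, 2, 0, 0, 0, 0, 1, 0]

```text
t: 28.35
ee_pos: [0.582, 0.0205, 0.112]
orientation: [0.023, 1.0, 0.0, -0.0]
ft_force: [0.2, 0.1, -3.0]
grip_width: 0.088
```

step_arm:
  moves: [0, 0, 0, 1, 0, 0, 0, 0, 1, 0, 0, 0, 0, 0.5, 0]

```text
t: 28.65
ee_pos: [0.5822, 0.0205, 0.1106]
orientation: [0.023, 1.0, -0.0, 0.001]
ft_force: [-3.1, 0.4, 8.6]
grip_width: 0.087
```

Home. Release and go for the fourth.

step_arm:
  moves: [20, 0, 0, -1, 0, 20, 0, 0, 0, 0, 20, 0, 0, 0, 0, 20, 0, 0, -10, 0, 20, 0, 0, -20, 0, 20, 0, 0, -30, 0, 20, 0, 0, -25, 0, 20, 0, 0, 0, 0.0609, 20, 0, 0, 0, 0]

```text
t: 29.55
ee_pos: [0.5822, 0.0205, 0.1969]
orientation: [0.053, 0.999, -0.0, 0.001]
ft_force: [0.2, 1.0, 0.5]
grip_width: 0.222
```

```bash
python3 - <<'E'
from h import *
k=knife(.032,.038);print(k); to((*k,.19),A+BY)
E
```

```text
[0.54545117 0.35139031]
t 29.6 pos [0.5822 0.0205 0.1969] F [0.2 1.  0.5] w 19.5 turn -0.0004 shift x 71.7 y 325.1 z 6.9
```

step_arm:
  moves: [20, 3, 15, 0, 0, 20, 7, 32, 0, 0, 20, 9, 42, 0, 0, 20, 10, 45, 0, 0, 20, 10, 45, 0, 0, 20, 10, 45, 0, 0, 24, 9, 42, 0, 0, 24, 7, 32, 0, 0, 24, 4.5, 18, 0, 0, 24, 2.2, 9.1, 0, 0, 24, 0, 0, 0, 0, 24, 0, 0, 40, 0]

```text
t: 30.75
ee_pos: [0.5478, 0.3513, 0.16]
orientation: [0.053, 0.999, 0.002, 0.005]
ft_force: [0.7, 0.5, 0.0]
grip_width: 0.272
```

step_arm:
  moves: [24, 0, 0, 40, 0, 24, 0, 0, 35, 0, 24, 0, 0, 0, 0, 24, 0, 0, 0, 0]

```text
t: 31.15
ee_pos: [0.546, 0.3505, 0.0817]
orientation: [0.054, 0.999, 0.0, 0.0]
ft_force: [-0.5, 0.3, 0.8]
grip_width: 0.275
```

```bash
python3 - <<'E'
from h import *
k=knife(.032,.038);print(k); to((*k,.0205),A+BY)
E
```

```text
[0.54545117 0.35139031]
t 31.1 pos [0.546  0.3505 0.0817] F [-0.5  0.3  0.8] w 24.2 turn -0.0011 shift x 0.6 y 0.9 z 61.2
```

step_arm:
  moves: [24, 0.3, 0.4, 15, 0, 24, 0, 0, 18, 0, 24, 0, 0, 15, 0, 24, 0, 0, 8, 0, 24, 0, 0, 4.5, 0, 24, 0, 0, 0, 0, 24, 0, 0, 0, 0, 0, 0, 0, 0, 0, 0, 0, 0, 0, 0, 0, 0, 0, 0, 0, 0, 0, 0, 0, 0]

```text
t: 32.25
ee_pos: [0.5451, 0.352, 0.0206]
orientation: [0.053, 0.999, 0.0, 0.0]
ft_force: [-0.5, 0.6, 3.3]
grip_width: 0.087
```

step_arm:
  moves: [0, 0, 0, -5, 0, 0, 0, 0, -15, 0, 0, 0, 0, -30, 0, 0, 0, 0, -40, 0, 0, 0, 0, -40, 0, 0, 0, 0, -40, -0.0608, 0, 0, 0, 0, 0, 0, 0, 0, 0, 0]

```text
t: 33.05
ee_pos: [0.5447, 0.3517, 0.1901]
orientation: [0.023, 1.0, -0.0, 0.0]
ft_force: [0.4, -0.3, -3.5]
grip_width: 0.086
```

```bash
python3 - <<'E'
from h import *
p=slot(-.082,.0002); print(p); to((*p,.19),A+HY)
E
```

```text
[0.5273   0.023731]
t 33.0 pos [0.5447 0.3517 0.1901] F [ 0.4 -0.3 -3.5] w 7.6 turn -0.0003 shift x 2.5 y -328.4 z 0.1
```

step_arm:
  moves: [0, 0, -15, 0, 0, 0, 0, -32, 0, 0, 0, 0.5, -42, 0, 0, 0, 0.5, -45, 0, 0, 0, 0.5, -45, 0, 0, 0, 0.5, -45, 0, 0, 0, 0.5, -42, 0, 0, 0, 0, -32, 0, 0, 0, 0, -20, 0, 0, 0, 0, -10.4, 0, 0, 0, 0, 0, 0, 0, 0, 0, 0, 0, 0]

```text
t: 34.25
ee_pos: [0.5272, 0.0243, 0.1896]
orientation: [0.023, 1.0, 0.0, -0.001]
ft_force: [0.0, 0.4, -2.0]
grip_width: 0.086
```

step_arm:
  moves: [0, 0, 0, 0, 0]

```text
t: 34.35
ee_pos: [0.5274, 0.0248, 0.1899]
orientation: [0.022, 1.0, 0.0, -0.0]
ft_force: [0.6, 0.4, -2.2]
grip_width: 0.091
```

```bash
python3 - <<'E'
from h import *
s=snap("side","side12")
crop(s,"s12c",200,150,180,150,4)
p=slot(-.082,.0002); print(p); to((*p,.19),A+HY)
E
```

```text
[0.5273   0.023731]
t 34.4 pos [0.5275 0.0248 0.19  ] F [ 0.2 -0.5 -1.8] w 7.6 turn 0.0015 shift x 0.1 y -1.1 z -0.0
```

View pics/s12c.png

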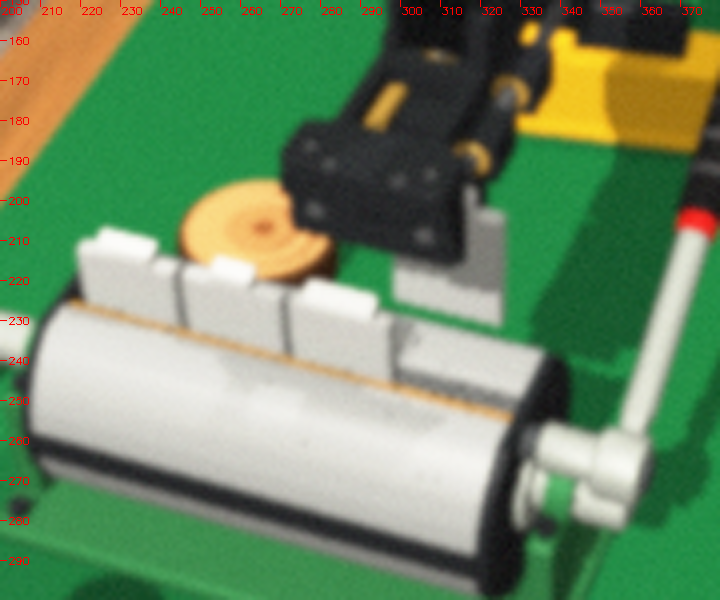

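step_arm:
  moves: [0, 0, -0.5, 15, 0, 0, 0, 0, 15, 0, 0, 0, 0, 8, 0, 0, 0, 0, 4, 0, 0, 0, 0, 4, 0, 0, 0, 0, 3, 0, 0, 0, 0, 3, 0, 0, 0, 0, 3, 0]

```text
t: 35.2
ee_pos: [0.5277, 0.0233, 0.1352]
orientation: [0.023, 1.0, -0.0, 0.0]
ft_force: [-0.9, -0.1, -2.2]
grip_width: 0.086
```

step_arm:
  moves: [0, 0, 0, 3, 0, 0, 0, 0, 3, 0, 0, 0, 0, 3, 0]

```text
t: 35.5
ee_pos: [0.5275, 0.0233, 0.1259]
orientation: [0.023, 1.0, 0.0, 0.0]
ft_force: [-0.4, 0.4, -2.4]
grip_width: 0.086
```

step_arm:
  moves: [0, 0, 0, 4, 0, 0, 0, 0, 4, 0, 0, 0, 0, 3, 0, 0, 0, 0, 2, 0, 0, 0, 0, 1, 0]

```text
t: 36.0
ee_pos: [0.5275, 0.0234, 0.1119]
orientation: [0.023, 1.0, 0.0, -0.0]
ft_force: [0.3, 0.6, -2.5]
grip_width: 0.088
```

step_arm:
  moves: [0, 0, 0, 1, 0, 0, 0, 0, 1, 0, 0, 0, 0, 0.5, 0]

```text
t: 36.3
ee_pos: [0.5277, 0.0233, 0.1105]
orientation: [0.023, 1.0, -0.0, 0.0]
ft_force: [-3.6, 0.9, 9.8]
grip_width: 0.081
```

step_arm:
  moves: [20, 0, 0, -1, 0, 20, 0, 0, 0, 0, 20, 0, 0, 0, 0, 20, 0, 0, -10, 0, 20, 0, 0, -20, 0, 20, 0, 0, -30, 0, 10, 0, 0, -30, 0, 0, 0, 0, -30, 0, 0, 0, 0, -30, 0, 0, 0, 0, 0, 0]

```text
t: 37.3
ee_pos: [0.5288, 0.0232, 0.2652]
orientation: [0.023, 1.0, -0.001, 0.004]
ft_force: [0.1, -0.0, 0.8]
grip_width: 0.005
```

```bash
python3 - <<'E'
from h import *
np.set_printoptions(precision=4,suppress=True)
s=snap("side","side13");t=snap("top","top13")
C0={}
for n in("side","top"):
    im=cv2.imread(f"pics/{n}0.png"); h=cv2.cvtColor(im,cv2.COLOR_BGR2HSV)
    m=(((h[...,0]<6)|(h[...,0]>172))&(h[...,1]>150)&(h[...,2]>100)).astype(np.uint8)
    x0,y0,w,hh=(350,180,50,40) if n=="side" else (345,265,30,25)
    k=np.zeros_like(m);k[y0:y0+hh,x0:x0+w]=m[y0:y0+hh,x0:x0+w]
    M=cv2.moments(k,True); C0[n]=(M["m10"]/M["m00"],M["m01"]/M["m00"]); print(n,C0[n],M["m00"])
print(tri(C0["side"],C0["top"]), "end",tri((390,156),(407,277.3)))
crop(s,"s13c",180,130,220,180,3); crop(t,"t13c",270,140,140,150,4)
print(bot.sense()["ee_pos"])
E
```

```text
side (374.2340425531915, 204.51063829787233) 47.0
top (358.0, 277.0) 21.0
(array([ 0.438 , -0.0698,  0.178 ]), np.float64(0.0018578409211851704)) end (array([ 0.4337, -0.1754,  0.2179]), np.float64(0.000378912130713496))
[0.5274 0.0234 0.261 ]
```

View pics/s13c.png

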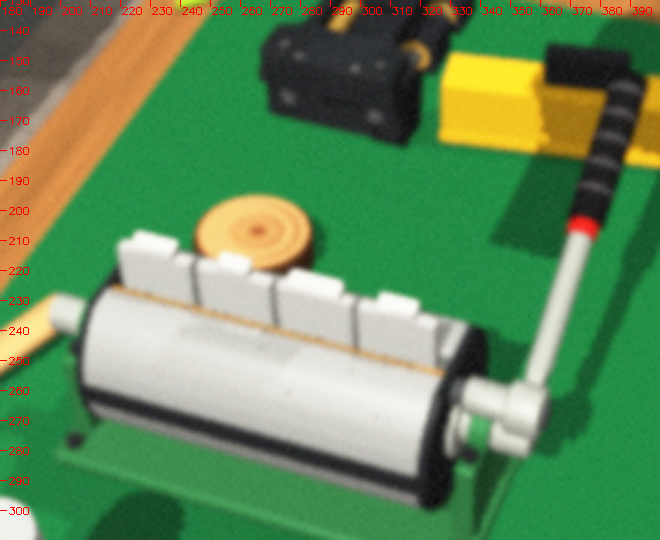

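View pics/top13.png

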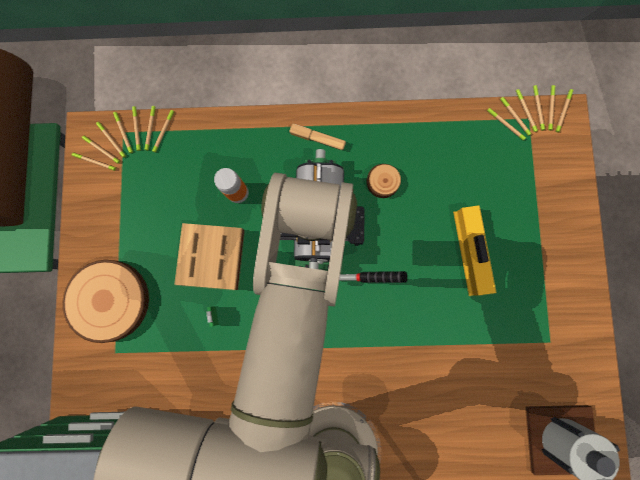

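```bash
python3 - <<'E'
from h import *
to((.435,-.145,.255),A+HY); print(bot.sense()["joints"].round(2))
E
```

```text
t 37.4 pos [0.5274 0.0234 0.261 ] F [-0.1 -0.5  0.1] w 0.4 turn 0.0002 shift x 84.7 y -172.4 z 6.0
[-0.18  0.31  1.26 -0.    1.58 -1.71]
```

step_arm:
  moves: [0, 6, -12, 0, 0, 0, 12, -24, 0, 0, 0, 16, -34, 0, 0, 0, 17, -35, 0, 0, 0, 15, -31, 0, 0, 0, 11, -22, 0, 0, 0, 7.7, -14.4, 0, 0, 0, 0, 0, 0, 0, 0, 0, 0, 0, 0]

```text
t: 38.3
ee_pos: [0.4346, -0.145, 0.26]
orientation: [0.023, 1.0, 0.0, -0.001]
ft_force: [-0.1, -0.2, 0.3]
grip_width: 0.004
```

```bash
python3 - <<'E'
from h import *
to((.435,-.145,.225),A+HY)
s=snap("side","side14"); crop(s,"s14c",300,90,150,150,5)
E
```

```text
t 38.3 pos [ 0.4346 -0.145   0.26  ] F [-0.1 -0.2  0.3] w 0.4 turn -0.0008 shift x -0.4 y 0.0 z 35.0
```

View pics/s14c.png

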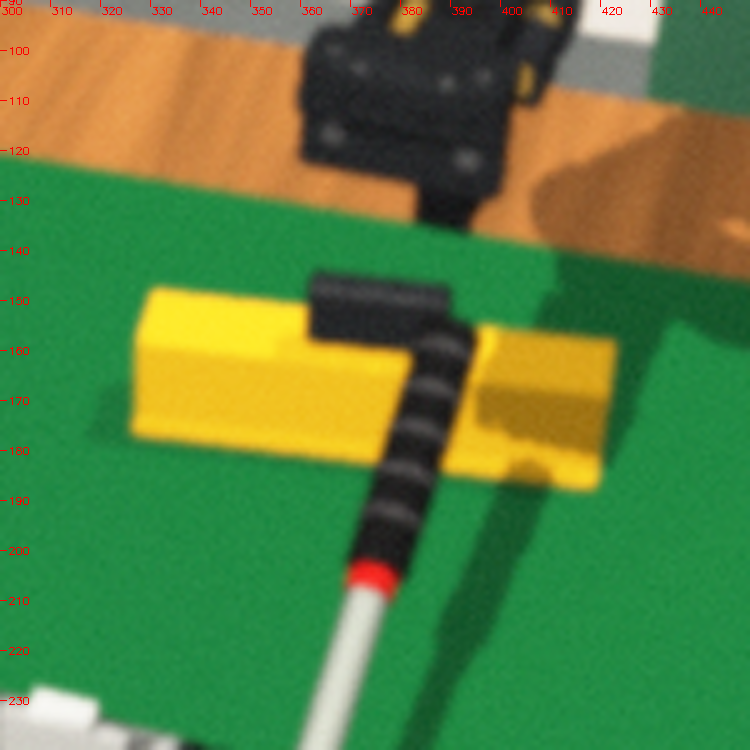

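```bash
python3 - <<'E'
from h import *
for z in(.26,.29,.305): print(z,proj("side",(.4346,-.145,z)))
E
```

```text
0.26 [[388.08512558 146.3831078 ]]
0.29 [[389.49268699 132.64087811]]
0.305 [[390.21877005 125.55202206]]
```

step_arm:
  moves: [0, -0.4, 0, 15, 0, 0, 0, 0, 15, 0, 0, 0, 0, 8, 0, 0, 0, 0, 8, 0, 0, 0, 0, 8, 0, 0, 0, 0, 8, 0]

```text
t: 38.95
ee_pos: [0.4357, -0.145, 0.1983]
orientation: [0.022, 1.0, -0.0, 0.0]
ft_force: [0.2, 0.3, -0.2]
grip_width: 0.005
```

step_arm:
  moves: [0, 0, 0, 8, 0, 0, 0, 0, 8, 0, 0, 0, 0, 8, 0, 0, 0, 0, 8, 0, 0, 0, 0, 8, 0]

```text
t: 39.45
ee_pos: [0.4355, -0.1451, 0.1581]
orientation: [0.023, 1.0, -0.0, 0.0]
ft_force: [-0.1, -1.5, 2.6]
grip_width: 0.007
```

step_arm:
  moves: [0, 0, 0, 8, 0, 0, 0, 0, 8, 0, 0, 0, 0, 8, 0, 0, 0, 0, 6, 0, 0, 0, 0, 5, 0, 0, 0, 0, 5, 0]

```text
t: 40.05
ee_pos: [0.4355, -0.1451, 0.1183]
orientation: [0.023, 1.0, -0.0, 0.0]
ft_force: [0.2, -1.3, 2.2]
grip_width: 0.005
```

step_arm:
  moves: [0, 0, 0, 4, 0, 0, 0, 0, 3, 0, 0, 0, 0, 3, 0, 0, 0, 0, 2, 0]

```text
t: 40.45
ee_pos: [0.4355, -0.1451, 0.1065]
orientation: [0.023, 1.0, -0.0, 0.0]
ft_force: [-0.1, -1.7, 1.6]
grip_width: 0.004
```

step_arm:
  moves: [0, 0, 0, 2, 0, 0, 0, 0, 2, 0, 0, 0, 0, 2, 0]

```text
t: 40.75
ee_pos: [0.4355, -0.1451, 0.1006]
orientation: [0.023, 1.0, -0.0, 0.0]
ft_force: [-0.1, -0.7, 1.7]
grip_width: 0.006
```

step_arm:
  moves: [0, 0, 0, 2, 0, 0, 0, 0, 2, 0]

```text
t: 40.95
ee_pos: [0.436, -0.1453, 0.0972]
orientation: [0.023, 1.0, -0.0, 0.001]
ft_force: [-1.4, -0.5, 12.1]
grip_width: 0.005
```

step_arm:
  moves: [0, 0, 0, 1.5, 0, 0, 0, 0, 1.5, 0]

```text
t: 41.15
ee_pos: [0.4361, -0.1454, 0.0945]
orientation: [0.023, 1.0, -0.001, 0.001]
ft_force: [-2.1, -2.5, 11.4]
grip_width: 0.006
```

step_arm:
  moves: [0, 0, 0, 3, 0, 0, 0, 0, 3, 0, 0, 0, 0, 3, 0, 0, 0, 0, 3, 0, 0, 0, 0, 3, 0, 0, 0, 0, 3, 0]

```text
t: 41.75
ee_pos: [0.4361, -0.1454, 0.0765]
orientation: [0.023, 1.0, -0.001, 0.001]
ft_force: [-1.6, -0.3, 12.1]
grip_width: 0.001
```

step_arm:
  moves: [0, 0, 0, 3, 0, 0, 0, 0, 2, 0, 0, 0, 0, 1, 0]

```text
t: 42.05
ee_pos: [0.436, -0.145, 0.0704]
orientation: [0.023, 1.0, -0.0, 0.001]
ft_force: [-1.2, 1.7, 12.0]
grip_width: 0.005
```

```bash
python3 - <<'E'
from h import *
s=snap("side","side15"); crop(s,"s15c",270,150,160,140,5)
to((.435,-.145,.225),A+HY)
E
```

```text
t 42.1 pos [ 0.436  -0.145   0.0704] F [-1.   1.3 12.5] w 0.3 turn 0.0001 shift x 1.0 y -0.0 z -154.6
```

View pics/s15c.png

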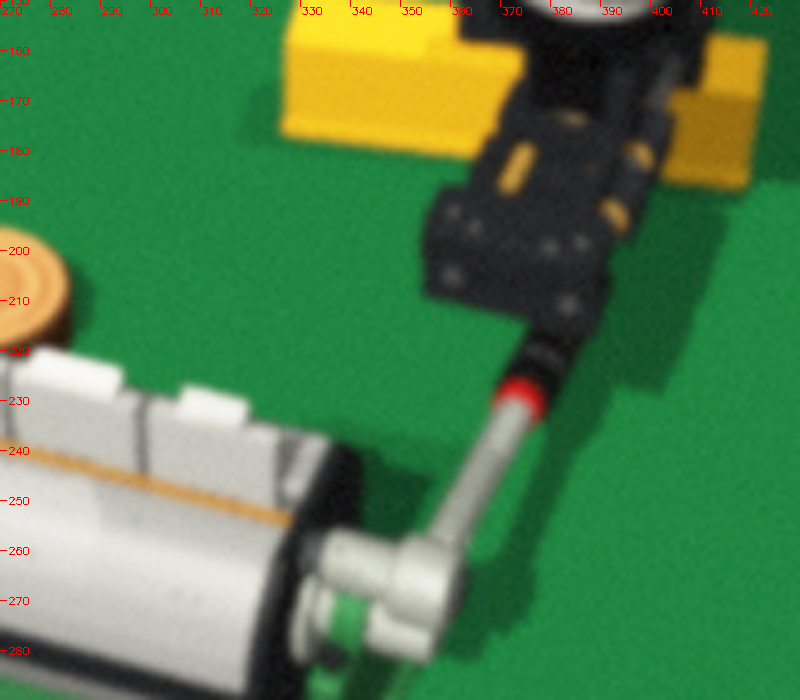

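step_arm:
  moves: [0, 0, 0, -5, 0, 0, 0, 0, -6, 0, 0, 0, 0, -6, 0, 0, 0, 0, -6, 0, 0, 0, 0, -6, 0, 0, 0, 0, -10, 0, 0, 0, 0, -25, 0, 0, 0, 0, -40, 0, 0, 0, 0, -40, 0, 0, 0, 0, -40, 0, 0, 0, 0, 0, 0]

```text
t: 43.2
ee_pos: [0.4368, -0.1456, 0.2582]
orientation: [0.022, 1.0, -0.002, 0.004]
ft_force: [0.5, 0.2, 0.3]
grip_width: 0.003
```

```bash
python3 - <<'E'
from h import *
np.set_printoptions(precision=4,suppress=True)
s=snap("side","side16"); t=snap("top","top16"); crop(s,"s16c",240,90,190,190,4); crop(t,"t16c",290,140,230,170,3)
C0={}
for n,im in(("side",s),("top",t)):
    h=cv2.cvtColor(im,cv2.COLOR_RGB2HSV)
    m=(((h[...,0]<6)|(h[...,0]>172))&(h[...,1]>150)&(h[...,2]>100)).astype(np.uint8)
    x0,y0,w,hh=(340,180,60,70) if n=="side" else (340,255,40,45)
    k=np.zeros_like(m);k[y0:y0+hh,x0:x0+w]=m[y0:y0+hh,x0:x0+w]
    M=cv2.moments(k,True); print(n,M["m00"])
    if M["m00"]: C0[n]=(M["m10"]/M["m00"],M["m01"]/M["m00"]); print(C0[n])
if len(C0)==2: print(tri(C0["side"],C0["top"]))
s=bot.sense(); print(s["ee_pos"],s["ft_force"])
E
```

```text
side 40.0
(375.125, 220.85)
top 0.0
[ 0.4354 -0.1448  0.2537] [-0.1221  0.5156 -0.6074]
```

View pics/s16c.png

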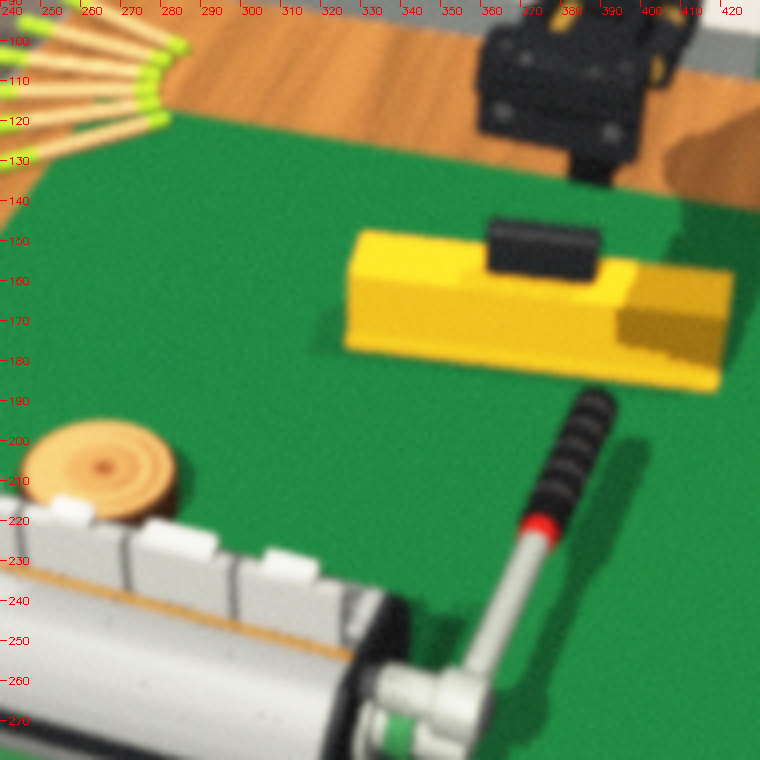

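View pics/t16c.png

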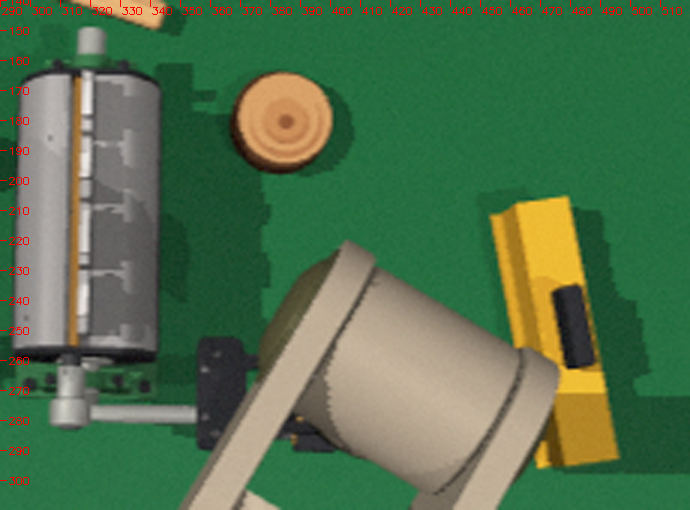

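step_arm:
  moves: [0, 0, 15, 0, 0, 0, 0, 35, 0, 0, 0, 0, 40, 0, 0, 0, 0, 35, 0, 0, 20, 0, 15, 0, 0, 40, 0, 0, 0, 0, 40, 0, 0, 0, 0]

```text
t: 44.0
ee_pos: [0.4414, -0.0049, 0.2529]
orientation: [0.022, 1.0, 0.0, -0.001]
ft_force: [0.2, -0.9, -0.2]
grip_width: 0.252
```

```bash
python3 - <<'E'
from h import *
s=snap("side","side17"); t=snap("top","top17"); crop(s,"s17c",310,120,130,100,6); crop(t,"t17c",440,190,80,120,6)
s=bot.sense(); print(s["ee_pos"],s["ft_force"])
E
```

```text
[ 0.44169414 -0.00572129  0.25315446] [0.64628679 0.18310721 0.43947642]
```

View pics/s17c.png

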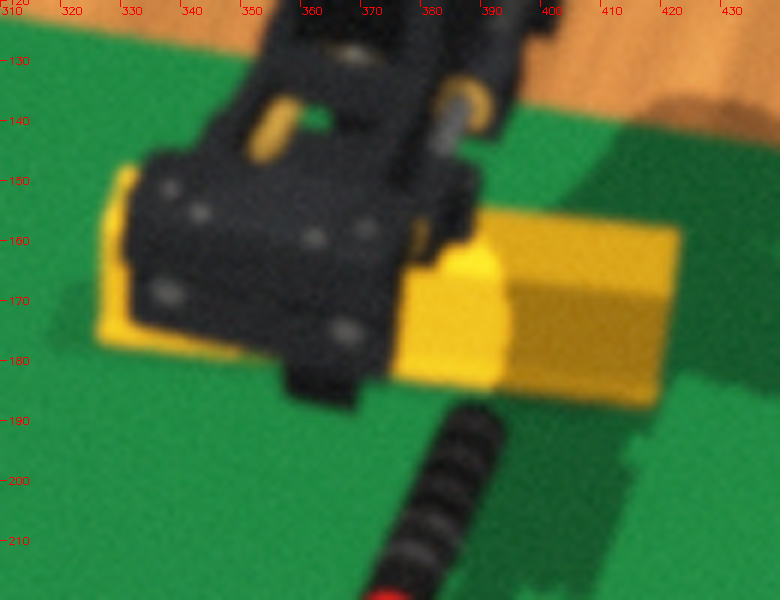

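View pics/t17c.png

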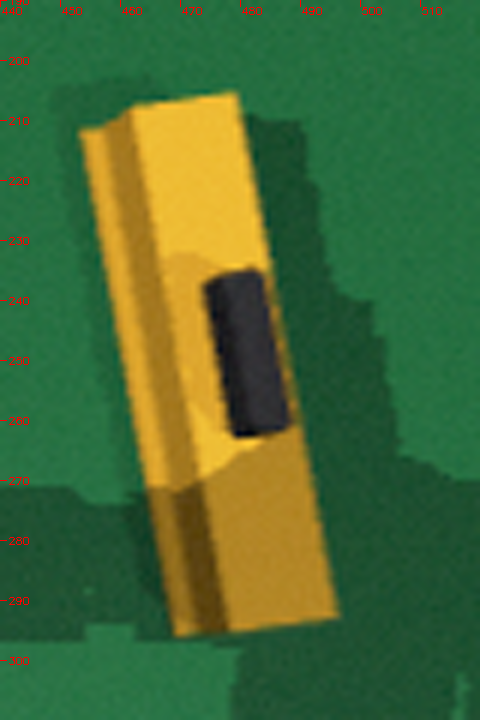

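```bash
python3 - <<'E'
from h import *
np.set_printoptions(precision=4,suppress=True)
P=np.array([plane("top",q,.05) for q in((462,207.8),(479.7,205.5),(496.8,293),(478.3,295.3))])
print(P,P.mean(0)); d=(P[0]+P[1]-P[2]-P[3])/2; print("len",np.linalg.norm(d),"yaw",np.arctan2(d[1],d[0]), "w",np.linalg.norm(P[0]-P[1]),np.linalg.norm(P[2]-P[3]))
# rib top right (-y) edge top view z .084 ; left bottom edge at z .05
a=[plane("top",q,.084) for q in((440+262/6,190+268/6),(440+292/6,190+424/6))]; print("rib -y edge",a)
b=[plane("side",q,.084) for q in((363,144.5),(390,147.5),(362.2,148.5),(389,151.8))]; print("rib side",np.array(b),np.mean(b,0))
# heights: rib -y far corners seen in both
print(tri((363,144.5),(440+262/6,190+268/6)),tri((390,147.5),(440+292/6,190+424/6)))
e=[plane("side",q,.05) for q in((330.5,148),(423.7,158))]; print("roof far side",e)
E
```

```text
[[ 0.6199 -0.3594  0.05  ]
 [ 0.6247 -0.4063  0.05  ]
 [ 0.3941 -0.4328  0.05  ]
 [ 0.3895 -0.3851  0.05  ]] [ 0.507  -0.3959  0.05  ]
len 0.23196241096404413 yaw 0.11256874537116372 w 0.04717804075956466 0.047889415493959406
rib -y edge [array([ 0.5419, -0.3987,  0.084 ]), array([ 0.4754, -0.4062,  0.084 ])]
rib side [[ 0.5372 -0.3912  0.084 ]
 [ 0.4717 -0.3987  0.084 ]
 [ 0.5348 -0.3741  0.084 ]
 [ 0.47   -0.3803  0.084 ]] [ 0.5034 -0.3861  0.084 ]
(array([ 0.5412, -0.4015,  0.0768]), np.float64(0.0033456371978907995)) (array([ 0.4746, -0.4089,  0.0769]), np.float64(0.002589138118506718))
roof far side [array([ 0.6225, -0.4003,  0.05  ]), array([ 0.3905, -0.4291,  0.05  ])]
```

```bash
python3 - <<'E'
from h import *
to((.506,-.395,.12),A+.1125); print(bot.sense()["joints"].round(2))
E
```

```text
t 44.1 pos [ 0.4417 -0.0057  0.2532] F [0.6 0.2 0.4] w 30.4 turn -0.1587 shift x -20.2 y -394.0 z 133.2
[-0.28  0.16  1.49 -0.    1.5  -1.81]
```

step_arm:
  moves: [40, 0, 0, 0, -0.08, 40, 0, 0, 0, -0.0787, 40, -1, -20, 0, 0, 40, -2, -40, 0, 0, 40, -3, -45, 0, 0, 40, -3, -48, 0, 0, 40, -3, -48, 0, 0, 40, -3, -48, 0, 0, 40, -2, -45, 0, 0, 40, -2, -43, 0, 0, 40, -1.2, -35, 0, 0, 40, 0, -22, 0, 0]

```text
t: 45.3
ee_pos: [0.5054, -0.398, 0.2523]
orientation: [-0.055, 0.998, 0.0, -0.001]
ft_force: [-0.3, 0.1, 0.7]
grip_width: 0.45
```

step_arm:
  moves: [40, 0, 0, 40, 0, 40, 0, 0, 40, 0, 40, 0, 0, 30, 0, 40, 0, 0, 0, 0, 40, 0, 0, 0, 0]

```text
t: 45.8
ee_pos: [0.5062, -0.3953, 0.1444]
orientation: [-0.056, 0.998, -0.0, 0.0]
ft_force: [0.8, 0.4, 1.3]
grip_width: 0.458
```

```bash
python3 - <<'E'
from h import *
s=snap("side","side18"); crop(s,"s18c",310,50,150,150,5)
to((.506,-.395,.025),A+.1125); print(bot.sense()["joints"].round(2))
E
```

```text
t 45.9 pos [ 0.5067 -0.3955  0.1454] F [-0.3  0.2  0.5] w 39.9 turn 0.0001 shift x 0.7 y 0.6 z 120.4
[-0.85  0.59  1.12 -0.    1.43 -2.53]
```

View pics/s18c.png

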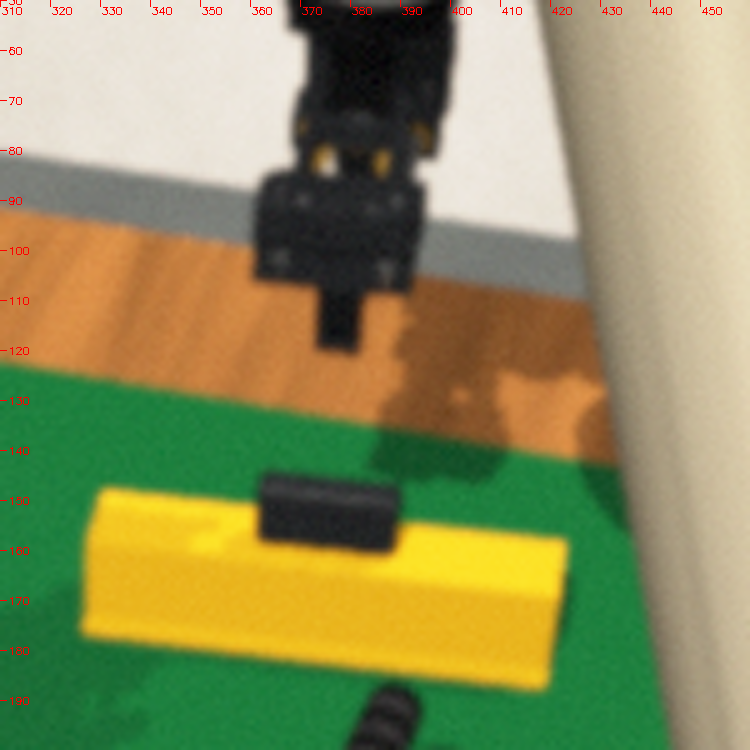

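step_arm:
  moves: [40, 0.5, 0.5, 30, 0, 40, 0, 0, 30, 0, 40, 0, 0, 20, 0, 40, 0, 0, 12, 0, 40, 0, 0, 10, 0, 40, 0, 0, 7, 0, 40, 0, 0, 4, 0, 40, 0, 0, 3, 0, 40, 0, 0, 2, 0]

```text
t: 46.75
ee_pos: [0.5061, -0.3941, 0.026]
orientation: [-0.057, 0.998, -0.0, 0.0]
ft_force: [-0.8, 0.9, 0.4]
grip_width: 0.453
```

step_arm:
  moves: [0, 0, 0, 0, 0, 0, 0, 0, 0, 0, 0, 0, 0, 0, 0, 0, 0, 0, 0, 0, 0, 0, 0, 0, 0, 0, 0, 0, 0, 0]

```text
t: 47.35
ee_pos: [0.506, -0.394, 0.0259]
orientation: [-0.057, 0.998, -0.0, 0.0]
ft_force: [-0.3, 0.9, 1.9]
grip_width: 0.202
```

step_arm:
  moves: [0, 0, 0, -5, 0, 0, 0, 0, -15, 0, 0, 0, 0, -30, 0, 0, 0, 0, -40, 0, 0, 0, 0, -45, 0, 0, 0, 0, -45, 0, 0, 0, 0, -30, 0, 0, 0, 0, -10, 0.08, 0, 0, 0, 0, 0.078, 0, 0, 0, 0, 0]

```text
t: 48.35
ee_pos: [0.5058, -0.3938, 0.2458]
orientation: [0.023, 1.0, 0.0, -0.0]
ft_force: [-0.0, 1.3, -2.3]
grip_width: 0.2
```

```bash
python3 - <<'E'
from h import *
to((.6087,.0182,.24),A+HY); print(bot.sense()["joints"].round(2))
s=snap("side","side19"); 
E
```

```text
t 48.4 pos [ 0.5058 -0.3938  0.2458] F [-0.   1.3 -2.3] w 17.7 turn 0.0002 shift x -84.1 y 416.3 z 5.8
[-0.85  0.53  0.94 -0.    1.67 -2.37]
```

View pics/side19.png

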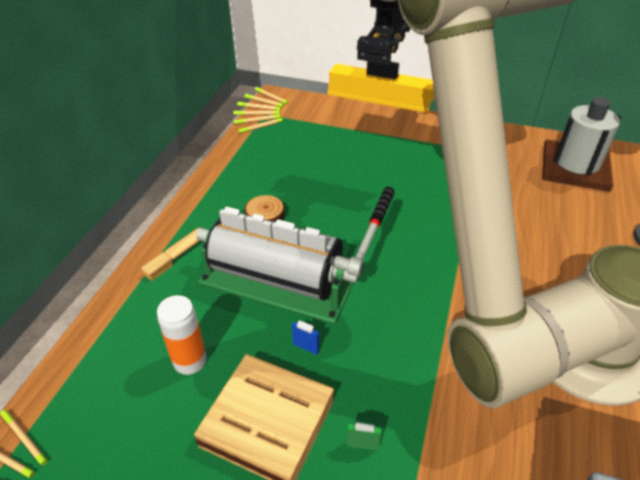

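step_arm:
  moves: [0, -4, 15, 0, 0, 0, -7, 32, 0, 0, 0, -8, 42, 0, 0, 0, -9, 46, 0, 0, 0, -9, 46, 0, 0, 0, -9, 46, 0, 0, 0, -9, 46, 0, 0, 0, -8, 44, 0, 0, 0, -8, 40, 0, 0, 0, -6, 29, 0, 0, 0, -4, 18, 0, 0, 0, -3, 12, 0, 0]

```text
t: 49.6
ee_pos: [0.6081, 0.0204, 0.2454]
orientation: [0.021, 1.0, 0.0, -0.0]
ft_force: [-0.4, 0.4, -1.9]
grip_width: 0.204
```

step_arm:
  moves: [0, 0, 0, 0, 0, 0, 0, 0, 0, 0, 0, 0, 0, 0, 0]

```text
t: 49.9
ee_pos: [0.6082, 0.017, 0.2456]
orientation: [0.023, 1.0, -0.0, -0.0]
ft_force: [-0.4, -0.3, -1.5]
grip_width: 0.206
```

```bash
python3 - <<'E'
from h import *
to((.6087,.0182,.158),A+HY)
s=snap("side","side20"); crop(s,"s20c",180,110,220,170,3)
E
```

```text
t 49.9 pos [0.6082 0.017  0.2456] F [-0.4 -0.3 -1.5] w 18.2 turn -0.0000 shift x -0.4 y 1.2 z 87.6
```

View pics/s20c.png

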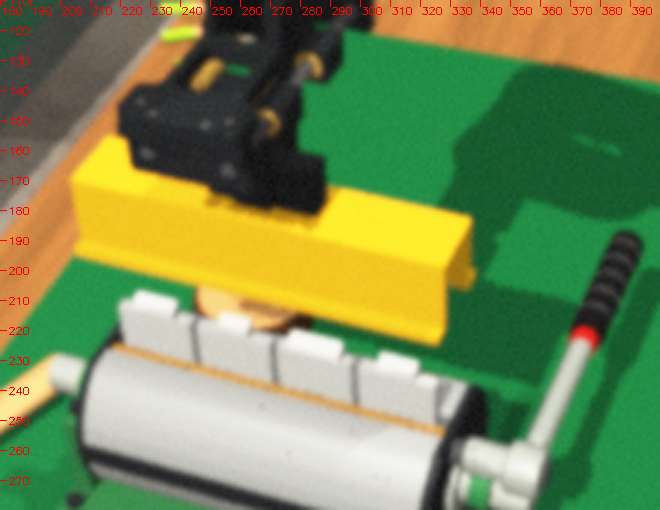

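```bash
python3 - <<'E'
from h import *
a=plane("side",(205,194.3),.2196);b=plane("side",(326,225.2),.2196);print(a,b,(a+b)/2)
E
```

```text
[0.7251772  0.04392833 0.2196    ] [0.49290955 0.05607398 0.2196    ] [0.60904338 0.05000116 0.2196    ]
```

step_arm:
  moves: [0, -0.4, 1.6, 15, 0, 0, 0, 0, 20, 0, 0, 0, 0, 15, 0, 0, 0, 0, 10, 0, 0, 0, 0, 8, 0, 0, 0, 0, 6, 0, 0, 0, 0, 4, 0, 0, 0, 0, 3, 0]

```text
t: 50.75
ee_pos: [0.609, 0.0194, 0.1647]
orientation: [0.022, 1.0, -0.0, 0.0]
ft_force: [0.7, -0.2, -1.7]
grip_width: 0.199
```

step_arm:
  moves: [0, 0, 0, 2, 0, 0, 0, 0, 1, 0, 0, 0, 0, 1, 0, 0, 0, 0, 1, 0]

```text
t: 51.15
ee_pos: [0.609, 0.0195, 0.1598]
orientation: [0.022, 1.0, -0.0, 0.0]
ft_force: [-0.4, 0.1, -1.4]
grip_width: 0.2
```

step_arm:
  moves: [0, 0, 0, 1, 0, 0, 0, 0, 0.7, 0, 0, 0, 0, 0.5, 0]

```text
t: 51.45
ee_pos: [0.6089, 0.0196, 0.1579]
orientation: [0.022, 1.0, -0.0, 0.0]
ft_force: [-1.6, -0.1, 4.1]
grip_width: 0.199
```

```bash
python3 - <<'E'
from h import *
to((.6087,.0182,.158),A+HY)
s=snap("side","side21"); crop(s,"s21c",180,110,220,190,3)
E
```

```text
t 51.5 pos [0.6089 0.0196 0.1579] F [-1.6 -0.1  4.1] w 17.5 turn 0.0010 shift x 0.1 y -1.4 z -0.1
```

View pics/s21c.png

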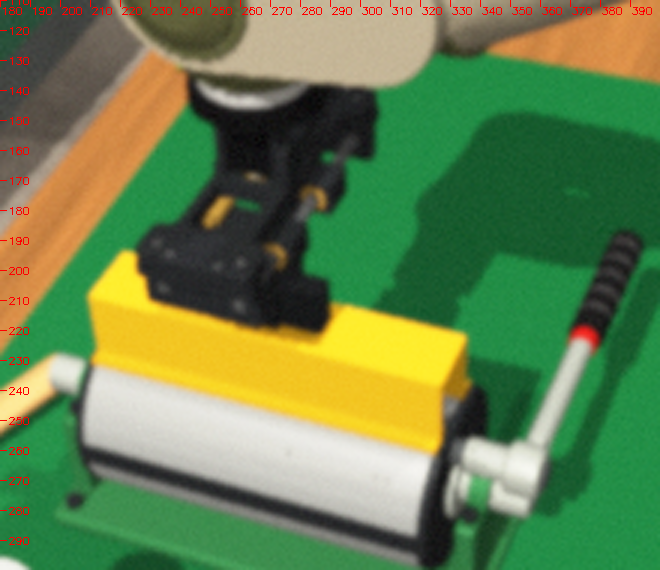

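step_arm:
  moves: [0, 0, 0, -2.5, 0, 0, 0, -1.3, 0, 0, 0, 0, 0, 0, 0, 0, 0, 0, 1.5, 0, 0, 0, 0, 1, 0, 0, 0, 0, 0, 0]

```text
t: 52.1
ee_pos: [0.6088, 0.0182, 0.1579]
orientation: [0.022, 1.0, -0.0, 0.0]
ft_force: [-1.4, 0.8, 2.5]
grip_width: 0.203
```

step_arm:
  moves: [35, 0, 0, -0.5, 0, 35, 0, 0, 0, 0, 35, 0, 0, 0, 0, 35, 0, 0, 0, 0, 35, 0, 0, -5, 0, 35, 0, 0, -10, 0, 35, 0, 0, -20, 0, 35, 0, 0, -30, 0, 35, 0, 0, -40, 0, 35, 0, 0, 0, 0]

```text
t: 53.1
ee_pos: [0.6104, 0.018, 0.2694]
orientation: [0.022, 1.0, -0.001, 0.005]
ft_force: [-0.2, -0.3, -0.9]
grip_width: 0.401
```

step_arm:
  moves: [35, 15, 20, 0, 0, 35, 30, 35, 0, 0, 35, 35, 40, 0, 0, 35, 35, 45, 0, 0, 35, 30, 45, 0, 0, 35, 20, 40, 0, 0, 35, 10, 25, 0, 0, 35, 0, 0, 0, 0]

```text
t: 53.9
ee_pos: [0.4518, 0.2665, 0.2633]
orientation: [0.02, 1.0, 0.0, 0.0]
ft_force: [-0.4, -0.1, -0.9]
grip_width: 0.395
```

```bash
python3 - <<'E'
from h import *
s=snap("side","side22"); crop(s,"s22c",180,110,220,190,3)
t=snap("top","top22"); crop(t,"t22c",280,140,135,150,4)
s=bot.sense(); print(s["t"],s["ee_pos"],s["ft_force"])
E
```

```text
54.0 [0.45318722 0.26403302 0.26300578] [ 0.56806132 -0.73433023  0.06960016]
```

View pics/s22c.png

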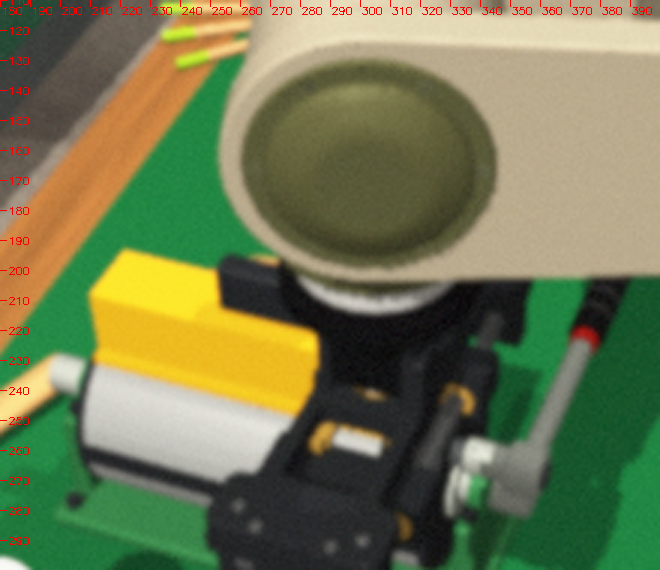

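View pics/t22c.png

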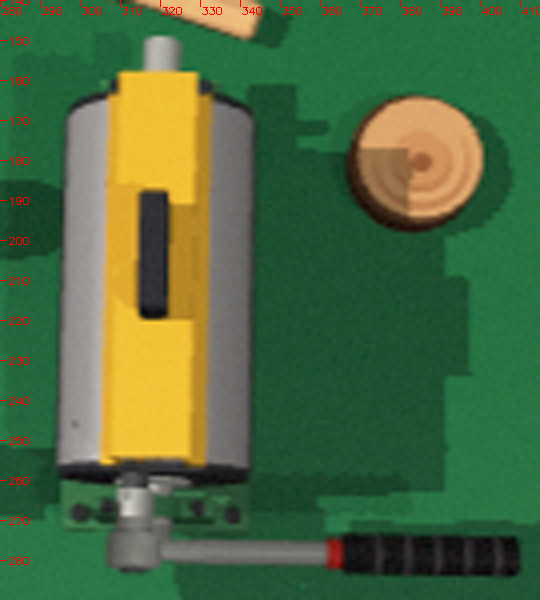

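View pics/top22.png

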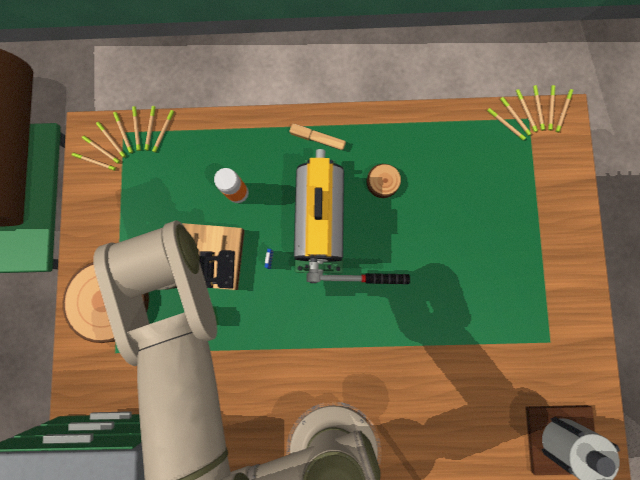

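```bash
python3 - <<'E'
from h import *
C0={}
for n in("side","top"):
    h=cv2.cvtColor(cv2.imread("pics/side16.png" if n=="side" else "pics/top22.png"),cv2.COLOR_BGR2HSV)
    m=(((h[...,0]<8)|(h[...,0]>170))&(h[...,1]>130)&(h[...,2]>70)).astype(np.uint8)
    x0,y0,w,hh=(340,180,60,70) if n=="side" else (355,268,15,22)
    k=np.zeros_like(m);k[y0:y0+hh,x0:x0+w]=m[y0:y0+hh,x0:x0+w]
    M=cv2.moments(k,True); C0[n]=(M["m10"]/M["m00"],M["m01"]/M["m00"])
print(C0,tri(C0["side"],C0["top"]))
from station import job_done
print(job_done())
E
```

```text
{'side': (375.02, 220.92), 'top': (363.5, 278.0)} (array([ 0.43715111, -0.08670047,  0.1222732 ]), np.float64(0.0029126324929989564))
the job is handed in; nothing more can be done
None
```

The job is done and handed in at about 54 s. I moved all four knives from the block into the head slot, foot first, with their dark backs towards the fixed wall. I then pressed the torque wrench to its click and set the yellow guard over the knives.

**Knives:** Each one met the slot floor at the expected height, with about 10–15 N under it at contact. The four stand in a row with small gaps between them.

**Wrench:** The screw ran down at about 2–3 N and went tight with the handle level. The handle then gave at about 12 N, and I stopped after about 28 mm, roughly 0.18 rad. After I let go, the red ring measured about 122 mm up against 116 mm nominal, so the handle is back near level.

**Guard:** It was knocked aside partway through, so I measured it again before gripping it. It made contact at the height expected for sitting on the head's flat. In the last top view it sits along the head and centred.

**Checks that disagreed:**
- **Tool height:** The reported tip height was about 30 mm lower than the real fingertips. The first grasp closed above the knife because of this. While finding the offset, the fingers pressed on the wooden block with about 45 N, above the 40 N body limit. I think only the fingers touched, not the gripper body.
- **Cameras:** The two views differed by about 2–4 mm. I used the top view, checked against where the gripper held the first knife.
- **Last side view:** The arm hid part of the head, so the guard's final position rests on the top view and the contact height.

The log slice, the spray can and the coloured look-alikes were not touched.

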